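# Set up the dose-card filling jig

### The arm

A 6-joint arm with a two-finger parallel gripper is mounted at the origin on a cart in front of the work surface, level with it; the furniture and walls round the work are solid. World frame = base frame: x ahead of the robot, y to its left, z up, the work surface at z = 0. Lengths are in mm, angles in rad, forces in N, time in s.
With the tool pointing down it reaches from about 300 to 775 mm from the base axis. Payload 14.6 kg.
Tool frame: the origin (TCP) lies at the very end of the fingers, on their centre line; the grasp point (between the pads) lies manip.grasp_offset behind it (manip.grasp_offset is the distance from the TCP to the grasp point, in mm); z points along the fingers, y is the direction in which the jaws open and shut (so a half turn about z gives the same grasp; the last joint's range is limited). The gripper opens to 94 mm and grips with 3 to 60 N. Pads are 16 mm wide; open, the fingers measure 119 mm over their backs; the gripper's body (75 mm by 177 mm) begins 78 mm behind the grasp point.
Start: joints at [-1.275, 0.3, 1.521, -0, 1.321, -0.067], TCP at [195.184, -514.191, 205.446] pointing down, gripper open.
Joint ranges: [-3.03, 3.03], [-0.79, 2.21], [0.23, 2.52], [-1.04, 4.18], [0, 3.07], [-2.55, 2.55]. Speed limits (rad/s): [2.22, 2.22, 2.57, 3.14, 3.14, 3.14].

### API

Orientations are given as [roll, pitch, yaw] about the fixed x, y, z axes, in that order (R = Rz(yaw) Ry(pitch) Rx(roll)).
In Python, from cell import manip gives the robot as it stands.
- The arm moves only by the tool send_rows, never from a script. Its argument "commands" is a list of rows, each a list of 2 entries, a list of its own where there are three numbers: the shift along the tool's x, y, z in m, then the turn about the tool's z in rad. A call has exactly 8 rows; each row is the pose to reach, as a shift and turn from the pose commanded when the call began, along the tool's axes at that moment; what a row does not reach only later rows make up. A row lasts 1/12 s, in which the tool goes at most 41.7 mm and 7.16 degrees, less where a joint would pass 70% of its speed; a pose out of reach is approached as far as the arm can. A call with a gripper value outside its range is refused whole. "hand" is the closure, from -1 (fully open) to 1 (shut), so that 0 is half open, set as the call begins (left out, the last holds). The fingers move at their own pace and stop on an object; "force" is the grip in N (left out, the last holds). Time passes only in rows, so rows that repeat a pose let the fingers close, or fill a call up. It gives the time, the measured TCP pose, the force and the opening at its end, in the units of the state.
- manip.read_state(): the state, without advancing time (a new reading comes with each control period).
- manip.camera(name): name is "side" or "top" or "wrist"; returns the picture (480x640x3 uint8, red, green, blue); there is no depth.
- manip.camera_model(name): a dict with "K" (3x3 intrinsics, pixels), "eye" and "attitude" of the camera in the world; the wrist camera has in their place "mount" (4x4, takes a point from camera to tool coordinates, whose origin is the TCP and whose axes are the flange's). Camera axes: x right, y down, z forward; pixel columns grow to the right and rows downward; lengths in mm; the calibration is good to about 2 mm. A picture is of the moment at which its call begins: read the wrist's pose just before it. camera_model takes no time and is no camera call.
- manip.sign_off(): hands the job in, once; it reports no verdict.
The state is a dict: "clock": time; "joints": joint angles; "qd": joint speeds; "effort": joint torques, N m; "eef_pos": TCP position; "eef_rot": TCP orientation; "wrist_force": force on the tool from outside, world axes, zero at the start; "moment": the same for the moment, N m; "finger_gap": finger opening in mm.
Only numpy, scipy, OpenCV 4.12 (cv2) and the standard library are available. Lean on these libraries where they do the work, as an engineer would, in place of code of your own. Each camera call takes 0.05 s, during which the arm holds its last target.

### The job

Make the filling jig ready for the next round. Put whatever has been left on the jig or in front of its rail (a roll of tape, small jars) back into the white basket, and nudge every nest plate along the bed of its own bay until its two holes drop over the locating pins and it lies flat. Once every plate is home, slide the fence carriage onto the dovetail rail from the open end, up to the end stop, and then turn its clamp knob clockwise until it is tight; do not knock over the cup of counted tablets.

Things in the scene. Friction and masses are not known exactly. Their poses are not given: they have to be found in the camera images.
- jig: Metal filling jig, fixed. Origin on the bench under its rail's axis, mid-width; x across the bed away from the rail, y along the rail (to the left), z up. Base plate 6 mm thick: x -30..174, y -138..138 mm. Bed (flat top at z 14 mm): x 30..174, full width; three bays, middles at y +86 (left), 0, -86 mm (right), each with two pins. Rail on the near side along y, above x = 0.
- rail_mouth (a point): Open (right-hand, -y) end of the dovetail rail, on its axis, level with the rail's flat top (24 mm above the bench). The rail is 28 mm wide at the top, narrowing to 16 mm at 14 mm above the bench and below. Its first 18 mm from here taper as a lead-in: 4 to 5 mm narrower each side and 3.5 mm lower at the very end. Axes as the jig.
- rail_stop (a point): Face of the end stop, a block 36 mm high at the rail's left end, on the rail's axis, level with the rail's top; 204 mm along +y from the mouth.
- carriage_mid (a point): Fence carriage, loose, aluminium, about 0.4 kg: body 52 (x) by 120 (y) by 26 mm high. This point: middle of its dovetail slot, at the slot's ceiling, 16 mm above the underside; x to its fence, y along the slot. Slot open below and at both ends, 1.5 mm wider than the rail each side. On the rail the ceiling rests on the rail's top: this point is 24 mm above the bench.
- fence_mid (a point): Centre of the carriage's grey fence bar, 12 (x) by 200 (y) by 17 mm high, held by a 10 mm arm at x +64 mm from carriage_mid. On the rail it moves 3 mm above the bed and passes 6 mm behind the near edges of plates that are home; a plate short of home is in its way.
- carriage_grip (a point): Centre of the black upright grip block on the carriage (at x +8, y +20, z +29 mm from carriage_mid): 16 mm thick (x), 36 mm long (y), its top 13 mm above this point, the carriage's flat top 19 mm below it. Axes as the carriage.
- clamp_knob (a joint): Clamp knob on the carriage, vertical axis: 0 = loose, grows clockwise seen from above, 1.4 = hard stop, tight. Starts at 0 to 0.25. Friction 0.06 N m, more once the gib that it drives presses on the rail. It stays where it is left.
- knob_grip (a point): Centre of the knob's upright grip bar, on its axis (at x -4, y -40, z +29.5 mm from carriage_mid). Bar 40 mm long (this point's x), 12 mm thick (y), top 12 mm above this point; 12 mm below it a disc 34 mm across. The bar lies across the slot when loose, nearly along it when tight. The grip block stands 36 mm from the loose bar's face.
- tape_center (a point): Centre of a roll of clear tape lying flat, 53 mm across, 18 mm high (9 mm above its underside). May be absent; else it lies on the middle plate, between its rib and its nose.
- vial_center (a point): Centre of a small white screw-capped jar, 39 mm across, 56 mm high (28 mm above its underside), z along its axis. May be absent; else it stands on the bench close in front of the rail's open end.
- vial_b_center (a point): Centre of another such jar, 39 mm across, 60 mm high (30 mm above its underside), z along its axis. May be absent; else it stands on the bench further out from the rail's open end.
- basket_floor (a point): Centre of the inner floor of the white basket behind the jig (fixed). x along its long side (to the robot's left), y along its short side (towards the robot). Inside 308 (x) by 228 mm (y); walls 76 mm high above the floor, 20 mm thick. Other jars stand in its right and far part; the strip along the near wall (y from 0.06 m to the wall at 0.114 m) is empty all along.
- dose_cup_center (a point): Clear open dose cup holding counted tablets, 62 mm across, 61 mm high, on the bench to the right; centre half-way up, z up its axis. A bystander.
- plate_left_rib (a point): White nest plate of the left bay (may be absent): 88 (x) by 72 (y) by 10 mm, 0.22 kg, loose, slippery. This point: centre of its grip rib, 23 mm above its underside, 22 mm behind its middle; rib 30 (x) by 12 (y) by 26 mm high. x to the nose, away from the robot; the nose is bevelled below (5 mm over 11 mm) and rides up over the pins when pushed. Starts flat on the bed, askew, 34 to 46 mm short of home.
- plate_left_holes (a point): Mid-point between the left plate's two round locating holes (13 mm across, right through, 22 mm to either side of this point along y), at the plate's underside; 46 mm ahead of the rib's centre. Axes as the plate.
- pins_left (a point): Mid-point between the left bay's two upright steel pins (22 mm to either side along y), at the bed's surface; axes as the jig. Pins 10 mm across, straight for 3 mm, then a cone up to 5.2 mm. A plate is home when its holes point lies here, x axes parallel, plate flat on the bed.
- plate_middle_rib (a point): White nest plate of the middle bay: 88 (x) by 72 (y) by 10 mm, 0.22 kg, loose, slippery. This point: centre of its grip rib, 23 mm above its underside, 22 mm behind its middle; rib 30 (x) by 12 (y) by 26 mm high. x to the nose, away from the robot; the nose is bevelled below (5 mm over 11 mm) and rides up over the pins when pushed. Starts flat on the bed, askew, 34 to 46 mm short of home.
- plate_middle_holes (a point): Mid-point between the middle plate's two round locating holes (13 mm across, right through, 22 mm to either side of this point along y), at the plate's underside; 46 mm ahead of the rib's centre. Axes as the plate.
- pins_middle (a point): Mid-point between the middle bay's two upright steel pins (22 mm to either side along y), at the bed's surface; axes as the jig. Pins 10 mm across, straight for 3 mm, then a cone up to 5.2 mm. A plate is home when its holes point lies here, x axes parallel, plate flat on the bed.
- plate_right_rib (a point): White nest plate of the right bay (may be absent): 88 (x) by 72 (y) by 10 mm, 0.22 kg, loose, slippery. This point: centre of its grip rib, 23 mm above its underside, 22 mm behind its middle; rib 30 (x) by 12 (y) by 26 mm high. x to the nose, away from the robot; the nose is bevelled below (5 mm over 11 mm) and rides up over the pins when pushed. Starts flat on the bed, askew, 34 to 46 mm short of home.
- plate_right_holes (a point): Mid-point between the right plate's two round locating holes (13 mm across, right through, 22 mm to either side of this point along y), at the plate's underside; 46 mm ahead of the rib's centre. Axes as the plate.
- pins_right (a point): Mid-point between the right bay's two upright steel pins (22 mm to either side along y), at the bed's surface; axes as the jig. Pins 10 mm across, straight for 3 mm, then a cone up to 5.2 mm. A plate is home when its holes point lies here, x axes parallel, plate flat on the bed.

How it is judged (in metres and radians):
On the way, in this order (a step that is already met when the one before it is completed fails the run):
1. every nest plate present lies home on its pins (horizontal distance between plate_left_holes and pins_left below 0.004 m and z of each of plate_left_holes, plate_middle_holes, plate_right_holes in the frame of jig below 0.0158 m and angle between each of plate_left_holes, plate_middle_holes, plate_right_holes's own z axis and vertical below 0.03 rad and angle between the x axis of each of plate_left_holes, plate_middle_holes, plate_right_holes and the x axis of jig, either way round below 0.12 rad and horizontal distance between plate_middle_holes and pins_middle below 0.004 m and horizontal distance between plate_right_holes and pins_right below 0.004 m), for 0.2 s.
2. the carriage is on the rail against the end stop, its knob still loose (y of carriage_mid in the frame of jig between 0.001 and 0.011 m and x of carriage_mid in the frame of jig between -0.005 and 0.005 m and z of carriage_mid in the frame of jig between 0.0205 and 0.0275 m and angle between the y axis of carriage_mid and the y axis of jig, either way round below 0.06 rad and angle between carriage_mid's own z axis and vertical below 0.06 rad and value of joint clamp_knob below 0.7 rad), for 0.2 s.
At the end, for the whole second after the job is handed in: Plates present: holes within 4 mm of their pins, flat on the bed (1.8 mm), square (0.12 rad). Carriage on the rail within 5 mm of the end stop, level; knob past 1.15 rad. Tape and jars, where present, in the basket, upright or not. Plates and carriage at rest (all of step 1 and y of carriage_mid in the frame of jig between 0.001 and 0.011 m and x of carriage_mid in the frame of jig between -0.005 and 0.005 m and z of carriage_mid in the frame of jig between 0.0205 and 0.0275 m and angle between the y axis of carriage_mid and the y axis of jig, either way round below 0.06 rad and angle between carriage_mid's own z axis and vertical below 0.06 rad and x of tape_center in the frame of basket_floor between -0.15 and 0.15 m and y of tape_center in the frame of basket_floor between -0.112 and 0.112 m and z of tape_center in the frame of basket_floor below 0.035 m and x of vial_center in the frame of basket_floor between -0.15 and 0.15 m and y of vial_center in the frame of basket_floor between -0.112 and 0.112 m and z of each of vial_center, vial_b_center in the frame of basket_floor below 0.045 m and x of vial_b_center in the frame of basket_floor between -0.15 and 0.15 m and y of vial_b_center in the frame of basket_floor between -0.112 and 0.112 m and linear speed of each of plate_left, plate_middle, plate_right, carriage below 0.02 m/s and value of joint clamp_knob above 1.15 rad); the robot touches nothing.
It fails at once if the cup of counted tablets is tipped (angle between dose_cup_center's own z axis and vertical above 0.6 rad).
Of plate_left, plate_right only 1 to 2 are there at a start; the rules pass over those that are not, and their reading is None.
Of tape, vial, vial_b only 2 to 3 are there at a start; the rules pass over those that are not, and their reading is None.
At some moment in a run one of tape, vial, vial_b may be knocked a few centimetres aside while the robot is not near it.
Once in a run the grip may slacken for a moment while it holds something.
It also fails if it takes over 210 s, if anything falls off the work surface, if the arm or the gripper's body presses on something with over 40 N, if the wrist force passes 120 N, or if a joint passes its speed limit or range.

## Working session

There is one attempt and no reset: what is moved stays moved. The work goes in short steps, Python scripts to look and compute and a tool call to move; the robot and the scene stay as the last step left them, time stands still between calls to the robot, and variables do not carry over. Pictures are saved under pics/ and viewed, and the job is handed in when it is done.

Besides the shell and the picture viewer there is one more tool, called after ">>>" in YAML: its name, and indented under it one key for each argument. send_rows: Moves the arm, as the interface text tells. Its arguments: {"type":"object","properties":{"commands":{"type":"array","items":{"type":"array"}},"hand":{"type":"number"},"force":{"type":"number"}},"required":["commands"]}

```bash
ls -la; mkdir -p pics
cat > h.py <<'E'
import numpy as np, cv2
from scipy.spatial.transform import Rotation as R
from cell import manip
E
python3 - <<'E'
from h import *
s=manip.read_state();print(s, manip.grasp_offset)
for n in("side","top","wrist"):
    print(n,manip.camera_model(n))
    im=manip.camera(n);cv2.imwrite(f"pics/{n}0.png",im[:,:,::-1])
E
```

```text
total 12
drwxr-xr-x  3 agent agent 4096 Dec  7 09:38 .
drwxr-xr-x 23 root  root  4096 Dec  7 09:38 ..
drwxr-xr-x  2 agent agent 4096 Dec  7 09:38 pics
{'clock': 0.0, 'joints': array([-1.27462140e+00,  3.00451242e-01,  1.52157682e+00, -1.05174095e-05,
        1.32070898e+00, -6.66026010e-02]), 'qd': array([-0.00018882,  0.00182561, -0.00064844,  0.00014977, -0.00278962,
        0.00060762]), 'effort': array([ 4.75519064e-04, -5.31800258e+01, -3.52735448e+01,  7.08381878e-02,
        2.43471900e-02, -7.94763287e-05]), 'eef_pos': array([ 195.09600373, -513.95290401,  204.89902886]), 'eef_rot': array([-3.14045013e+00, -6.59980157e-05,  3.62780099e-01]), 'wrist_force': array([-0.31708267,  0.74573408,  0.13922649]), 'moment': array([0.0204951 , 0.00296076, 0.0085247 ]), 'finger_gap': 93.98852628249398} 18.8
side {'K': array([[509.25811661,   0.        , 312.42655511],
       [  0.        , 509.25811661, 238.37102468],
       [  0.        ,   0.        ,   1.        ]]), 'eye': array([ 302.85144425, -797.22829914,  394.76644302]), 'attitude': array([-1.97072376,  0.02462777, -0.39236176])}
top {'K': array([[555.54732905,   0.        , 312.40579642],
       [  0.        , 555.54732905, 252.23449112],
       [  0.        ,   0.        ,   1.        ]]), 'eye': array([ 483.11086701,  -83.36583982, 1061.13045841]), 'attitude': array([-3.02726001,  0.0204773 , -1.56468988])}
wrist {'K': array([[333.10556573,   0.        , 320.38448565],
       [  0.        , 333.10556573, 238.86584691],
       [  0.        ,   0.        ,   1.        ]]), 'mount': array([[-2.42791745e-04, -9.63477776e-01, -2.67788193e-01,
         7.72855802e+01],
       [ 9.99999967e-01, -2.10628494e-04, -1.48833538e-04,
        -1.78466373e-01],
       [ 8.69939824e-05, -2.67788220e-01,  9.63477795e-01,
        -1.79623137e+02],
       [ 0.00000000e+00,  0.00000000e+00,  0.00000000e+00,
         1.00000000e+00]])}
```

View pics/top0.png

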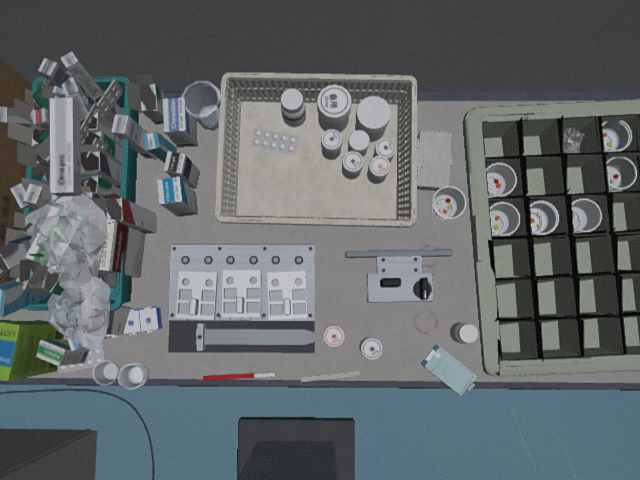

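View pics/side0.png

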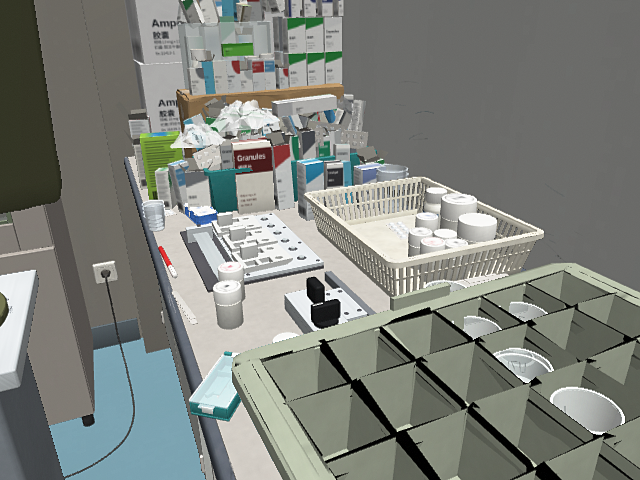

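View pics/wrist0.png

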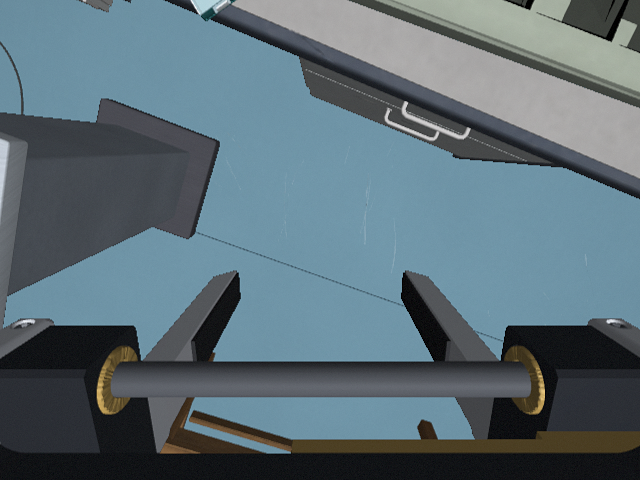

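```bash
cat >> h.py <<'E'
def cam(n):
    m=manip.camera_model(n);return m['K'],np.array(m['eye']),R.from_euler('xyz',m['attitude']).as_matrix()
def ray(n,px,z):
    K,e,A=cam(n)
    px=np.atleast_2d(np.array(px,float))
    d=np.c_[px,np.ones(len(px))]@np.linalg.inv(K).T@A.T
    return e+d*((z-e[2])/d[:,2])[:,None]
def proj(n,P):
    K,e,A=cam(n)
    c=(np.atleast_2d(P)-e)@A@K.T
    return c[:,:2]/c[:,2:]
E
python3 - <<'E'
from h import *
im=cv2.imread("pics/top0.png")
cv2.imwrite("pics/z1.png",cv2.resize(im[235:365,160:325],None,fx=4.8,fy=4.6,interpolation=cv2.INTER_CUBIC))
cv2.imwrite("pics/z2.png",cv2.resize(im[235:365,320:485],None,fx=4.8,fy=4.6,interpolation=cv2.INTER_CUBIC))
for p in [(242,282),(400,288),(334,336)]: print(p,ray("top",p,14))
E
```

```text
(242, 282) [[546.09441771  71.62904963  14.        ]]
(400, 288) [[ 536.27058587 -226.10537606   14.        ]]
(334, 336) [[ 446.24755719 -102.40337343   14.        ]]
```

View pics/z1.png

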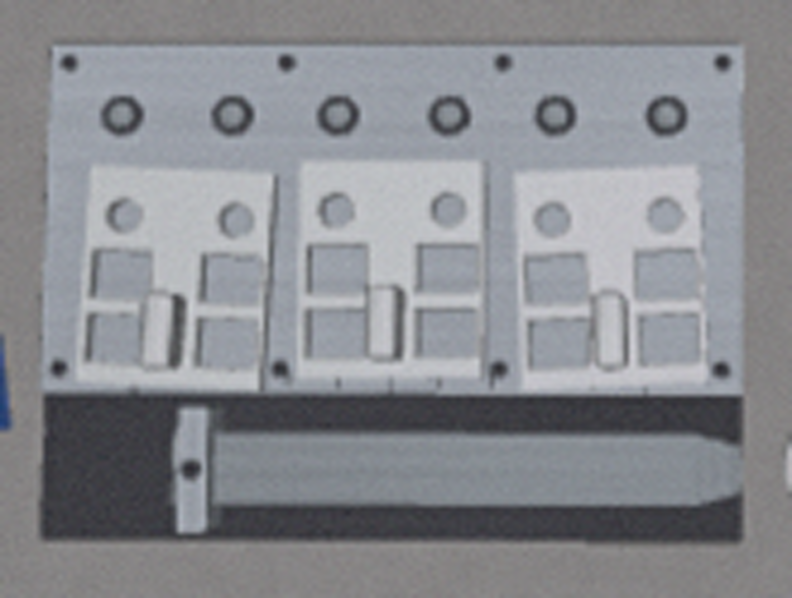

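View pics/z2.png

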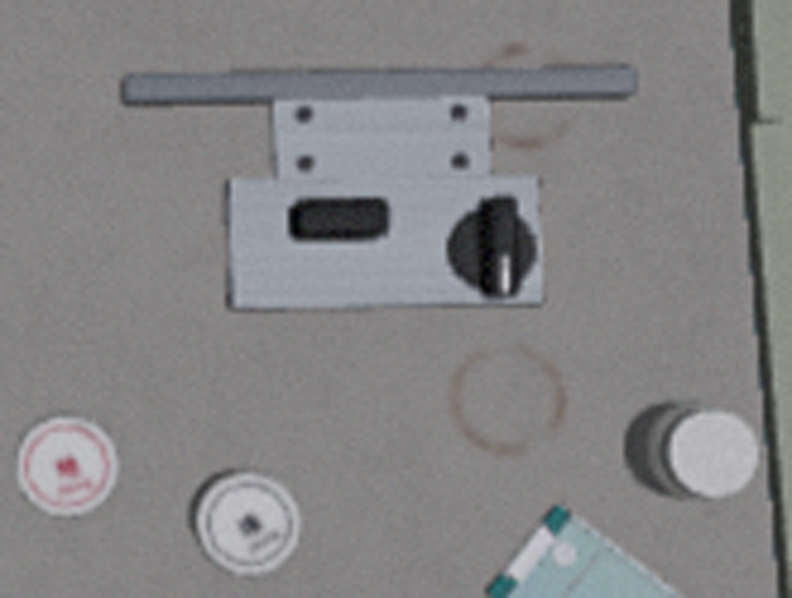

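Run:
```python
from h import *
def uz(x,y,ox=160,oy=235): return ((x+.5)/4.8-.5+ox,(y+.5)/4.6-.5+oy)
pins=[uz(*p) for p in [(122,115),(232,115),(338,115),(449,115),(556,115),(667,115)]]
P=ray("top",pins,15);print("pins",P.round(1))
d=P[0]-P[5];print(np.linalg.norm(d),np.arctan2(-d[0],d[1]))
print("bed far corners",ray("top",[uz(53,44),uz(742,45)],14).round(1))
print("rail mouth/stop",ray("top",[uz(741,472),uz(212,469)],24).round(1))
holes=[uz(*p) for p in [(125,215),(236,220),(337,210),(448,209),(553,219),(666,214)]]
H=ray("top",holes,24);print("holes",H.round(1))
for i in range(3):
    a,b=H[2*i],H[2*i+1];print((a+b)/2,np.linalg.norm(a-b),"yaw",np.arctan2(-(a-b)[0],(a-b)[1]), "short",((P[2*i]+P[2*i+1])/2-(a+b)/2).round(1))
print("ribs",ray("top",[uz(157,329),uz(382,322),uz(608,329)],50).round(1))
print("carr corners z26",ray("top",[uz(229,180,320),uz(539,178,320),uz(543,303,320),uz(230,308,320)],26).round(1))
print("fence ends z~?",ray("top",[uz(123,89,320),uz(636,80,320)],40).round(1))
print("grip top",ray("top",[uz(339,218,320)],58).round(1),"knob",ray("top",[uz(499,245,320)],57).round(1))
print("vial",ray("top",[uz(68,466,320)],56).round(1),"vialb",ray("top",[uz(247,524,320)],60).round(1), "cup",ray("top",[(449,203)],60).round(1))
print("basket rim corners",ray("top",[(222,218),(412,220),(414,77),(223,75)],80).round(1))
print("third",ray("top",[uz(712,454,320)],60).round(1))
```

```text
pins [[588.1 181.   15. ]
 [588.3 137.3  15. ]
 [588.5  95.2  15. ]
 [588.6  51.2  15. ]
 [588.8   8.8  15. ]
 [589.  -35.1  15. ]]
216.10447872020995 0.004030096075987087
bed far corners [[617.7 209.9  14. ]
 [618.3 -64.5  14. ]]
rail mouth/stop [[444.1 -65.3  24. ]
 [443.9 139.2  24. ]]
holes [[546.2 176.3  24. ]
 [544.4 132.6  24. ]
 [548.6  93.1  24. ]
 [549.3  49.7  24. ]
 [545.4   8.6  24. ]
 [547.6 -35.5  24. ]]
[545.28788038 154.43149637  24.        ] 43.67650620267978 yaw -0.04186982259512779 short [42.9  4.7 -9. ]
[548.95041414  71.40334845  24.        ] 43.44660028916696 yaw 0.01417437106080315 short [39.6  1.8 -9. ]
[546.50882712 -13.43316294  24.        ] 44.10624730095057 yaw 0.05096929223668253 short [42.4  0.3 -9. ]
ribs [[499.6 156.1  50. ]
 [502.8  70.6  50. ]
 [500.5 -15.1  50. ]]
carr corners z26 [[ 561.9 -164.    26. ]
 [ 563.3 -283.9   26. ]
 [ 512.9 -284.5   26. ]
 [ 510.2 -164.2   26. ]]
fence ends z~? [[ 597.3 -122.4   40. ]
 [ 601.7 -319.    40. ]]
grip top [[ 544.7 -202.7   58. ]] knob [[ 534.5 -262.5   57. ]]
vial [[ 447.9 -101.2   56. ]] vialb [[ 426.3 -167.4   60. ]] cup [[ 689.3 -310.8   60. ]]
basket rim corners [[ 657.   100.3   80. ]
 [ 654.2 -239.9   80. ]
 [ 920.5 -247.3   80. ]
 [ 925.4  105.    80. ]]
third [[ 454.2 -339.1   60. ]]
```

```bash
cat >> h.py <<'E'
def sh(x,y,z,yaw=None):
    s=manip.read_state();p=s['eef_pos'];M=R.from_euler('xyz',s['eef_rot']).as_matrix()
    d=M.T@(np.array([x,y,z])-p)
    t=0 if yaw is None else -(yaw-s['eef_rot'][2])
    print("t",round(s['clock'],2),"pos",p.round(1),"yaw",s['eef_rot'][2].round(4),"gap",round(s['finger_gap'],1),"F",s['wrist_force'].round(1),"-> shift m",(d/1000).round(4),"turn",round(t,3),"dist",round(np.linalg.norm(d)))
E
python3 -c "
from h import *
sh(426.3,-167.4,205)"
```

```text
t 0.15 pos [ 195.1 -514.   205. ] yaw 0.3628 gap 94.0 F [-0.7  0.3  0.3] -> shift m [ 3.391e-01 -2.420e-01  3.000e-04] turn 0 dist 417
```

>>> send_rows:
  commands:
    - [[0.04,-0.028,0],0]
    - [[0.08,-0.056,0],0]
    - [[0.12,-0.085,0],0]
    - [[0.15,-0.107,0],0]
    - [[0.18,-0.129,0],0]
    - [[0.21,-0.15,0],0]
    - [[0.24,-0.172,0],0]
    - [[0.27,-0.193,0],0]
  hand: -0.28
  force: 25

```text
clock: 0.82
eef_pos: [379.7, -235.9, 205.5]
eef_rot: [3.141, -0.0, 0.363]
wrist_force: [0.5, 0.2, -0.3]
finger_gap: 60.3
```

```bash
python3 -c "
from h import *
sh(426.3,-167.4,120)"
```

```text
t 0.82 pos [ 379.7 -235.9  205.5] yaw 0.3627 gap 60.3 F [ 0.5  0.2 -0.3] -> shift m [ 0.0678 -0.0475  0.0855] turn 0 dist 119
```

>>> send_rows:
  commands:
    - [[0.02,-0.014,0.025],0]
    - [[0.04,-0.028,0.05],0]
    - [[0.055,-0.039,0.07],0]
    - [[0.068,-0.0475,0.085],0]
    - [[0.068,-0.0475,0.085],0]
    - [[0.068,-0.0475,0.085],0]
    - [[0.068,-0.0475,0.085],0]
    - [[0.068,-0.0475,0.085],0]

```text
clock: 1.48
eef_pos: [425.9, -170.3, 121.4]
eef_rot: [3.14, -0.001, 0.362]
wrist_force: [-0.0, -0.2, 0.8]
finger_gap: 60.2
```

```bash
cat >> h.py <<'E'
def wcam():
    m=manip.camera_model("wrist");s=manip.read_state()
    T=np.eye(4);T[:3,:3]=R.from_euler('xyz',s['eef_rot']).as_matrix();T[:3,3]=s['eef_pos']
    C=T@m['mount'];return m['K'],C[:3,3],C[:3,:3]
def wproj(P,cm):
    K,e,A=cm;c=(np.atleast_2d(P)-e)@A@K.T;return c[:,:2]/c[:,2:]
def wray(px,z,cm):
    K,e,A=cm;px=np.atleast_2d(np.array(px,float))
    d=np.c_[px,np.ones(len(px))]@np.linalg.inv(K).T@A.T
    return e+d*((z-e[2])/d[:,2])[:,None]
def shoot(n,f):
    cm=wcam() if n=="wrist" else None
    im=manip.camera(n)[:,:,::-1].copy();cv2.imwrite("pics/"+f+".png",im)
    if cm: np.savez("pics/"+f+".npz",K=cm[0],e=cm[1],A=cm[2])
    return im,cm
def lc(f):
    z=np.load("pics/"+f+".npz");return z['K'],z['e'],z['A']
E
python3 -c "
from h import *
sh(426.3,-167.4,32)
im,cm=shoot('wrist','w1')
print(wproj([[426.3,-167.4,60]],cm))"
```

```text
t 1.48 pos [ 425.9 -170.3  121.4] yaw 0.3619 gap 60.2 F [-0.  -0.2  0.8] -> shift m [ 0.0013 -0.0027  0.0894] turn 0 dist 89
[[317.21685266 250.22529922]]
```

View pics/w1.png

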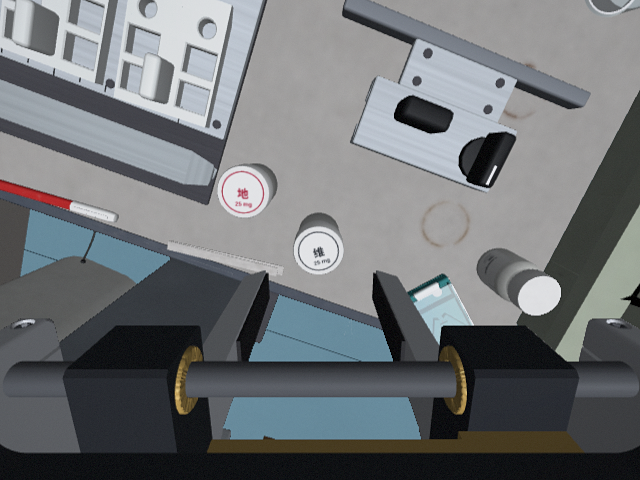

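>>> send_rows:
  commands:
    - [[0.001,-0.002,0.03],0]
    - [[0.001,-0.0025,0.06],0]
    - [[0.001,-0.0025,0.075],0]
    - [[0.001,-0.0025,0.086],0]
    - [[0.001,-0.0025,0.088],0]
    - [[0.001,-0.0025,0.088],0]
    - [[0.001,-0.0025,0.088],0]
    - [[0.001,-0.0025,0.088],0]

```text
clock: 2.2
eef_pos: [426.4, -167.1, 33.5]
eef_rot: [3.14, -0.001, 0.362]
wrist_force: [0.0, -0.0, 0.0]
finger_gap: 60.0
```

>>> send_rows:
  commands:
    - [[0,0,0],0]
    - [[0,0,0],0]
    - [[0,0,0],0]
    - [[0,0,0],0]
    - [[0,0,0],0]
    - [[0,0,0],0]
    - [[0,0,0],0]
    - [[0,0,0],0]
  hand: 1
  force: 25

```text
clock: 2.87
eef_pos: [426.0, -166.8, 32.6]
eef_rot: [3.141, -0.0, 0.363]
wrist_force: [0.2, 0.1, 2.9]
finger_gap: 38.8
```

```bash
python3 -c "
from h import *
sh(704,-40,200,0.0)"
```

```text
t 2.87 pos [ 426.  -166.8   32.6] yaw 0.3629 gap 38.8 F [0.2 0.1 2.9] -> shift m [ 0.3049 -0.0198 -0.1673] turn 0.363 dist 348
```

>>> send_rows:
  commands:
    - [[0,0,-0.03],0]
    - [[0,0,-0.07],0]
    - [[0.01,0.002,-0.1],0.03]
    - [[0.04,0.006,-0.12],0.1]
    - [[0.075,0.012,-0.13],0.15]
    - [[0.11,0.018,-0.13],0.2]
    - [[0.145,0.024,-0.13],0.25]
    - [[0.18,0.03,-0.13],0.3]

```text
clock: 3.53
eef_pos: [606.2, -130.3, 162.2]
eef_rot: [-3.142, 0.0, 0.06]
wrist_force: [-0.3, -0.7, 0.2]
finger_gap: 38.7
```

```bash
python3 -c "
from h import *
sh(705,-110,160,0.0)"
```

```text
t 3.53 pos [ 606.2 -130.3  162.2] yaw 0.0603 gap 38.7 F [-0.3 -0.7  0.2] -> shift m [ 0.0998 -0.0143  0.0022] turn 0.06 dist 101
```

>>> send_rows:
  commands:
    - [[0.03,-0.004,0],0.06]
    - [[0.06,-0.009,0],0.06]
    - [[0.085,-0.012,0],0.06]
    - [[0.1,-0.014,0],0.06]
    - [[0.1,-0.014,0.01],0.06]
    - [[0.1,-0.014,0.03],0.06]
    - [[0.1,-0.014,0.05],0.06]
    - [[0.1,-0.014,0.07],0.06]

```text
clock: 4.2
eef_pos: [702.8, -110.7, 90.6]
eef_rot: [-3.141, 0.001, 0.003]
wrist_force: [0.6, -0.3, -0.3]
finger_gap: 39.2
```

```bash
python3 -c "
from h import *
sh(705,-110,45,0.0)
im,cm=shoot('wrist','w2')
shoot('top','t2')
shoot('side','s2')
"
```

```text
t 4.2 pos [ 702.8 -110.7   90.6] yaw 0.0027 gap 39.2 F [ 0.6 -0.3 -0.3] -> shift m [ 0.0023 -0.0007  0.0456] turn 0.003 dist 46
```

View pics/w2.png

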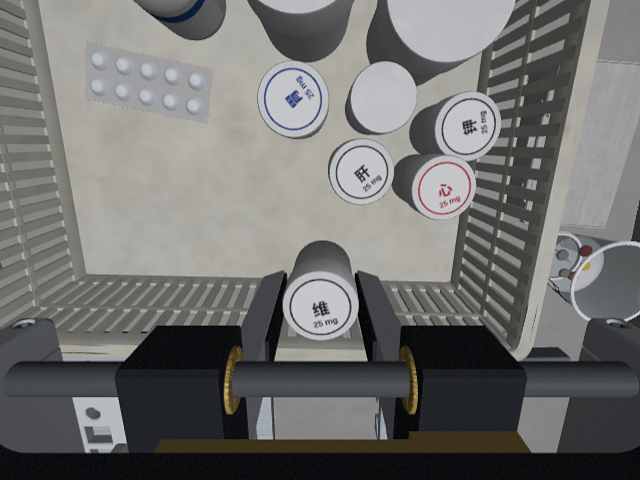

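View pics/s2.png

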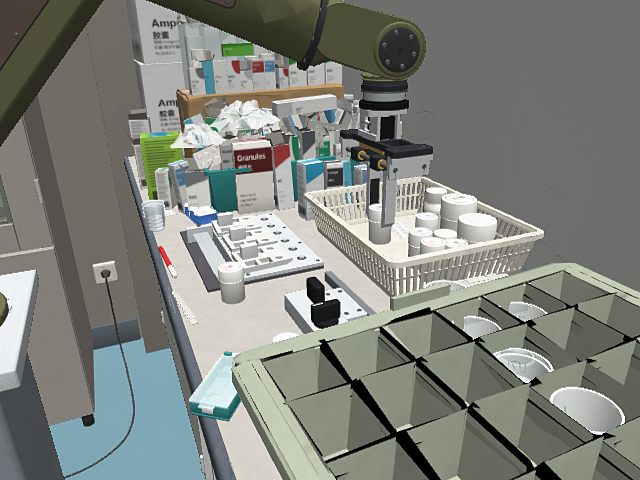

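>>> send_rows:
  commands:
    - [[0.002,0,0.015],0]
    - [[0.002,0,0.03],0]
    - [[0.002,0,0.04],0]
    - [[0.002,0,0.045],0]
    - [[0.002,0,0.049],0]
    - [[0.002,0,0.052],0]
    - [[0.002,0,0.052],0]
    - [[0.002,0,0.052],0]

```text
clock: 5.02
eef_pos: [706.0, -110.7, 41.0]
eef_rot: [3.141, -0.001, 0.003]
wrist_force: [0.0, 0.6, -0.3]
finger_gap: 38.9
```

>>> send_rows:
  commands:
    - [[0,0,0],0]
    - [[0,0,0],0]
    - [[0,0,0],0]
    - [[0,0,-0.02],0]
    - [[0,0,-0.05],0]
    - [[0,0,-0.08],0]
    - [[0,0,-0.1],0]
    - [[0,0,-0.11],0]
  hand: -0.28

```text
clock: 5.68
eef_pos: [706.7, -110.8, 154.3]
eef_rot: [3.141, -0.005, 0.003]
wrist_force: [0.4, 0.6, 0.9]
finger_gap: 60.1
```

```bash
python3 -c "
from h import *
sh(448,-101,130,0.0)
im,cm=shoot('top','t3')
g=cv2.cvtColor(im,cv2.COLOR_BGR2HSV)
cv2.imwrite('pics/t3z.png',cv2.resize(im[60:365,160:480],None,fx=2,fy=2))
"
```

```text
t 5.68 pos [ 706.7 -110.8  154.3] yaw 0.0028 gap 60.1 F [0.4 0.6 0.9] -> shift m [-0.2587 -0.0105  0.0231] turn 0.003 dist 260
```

View pics/t3z.png

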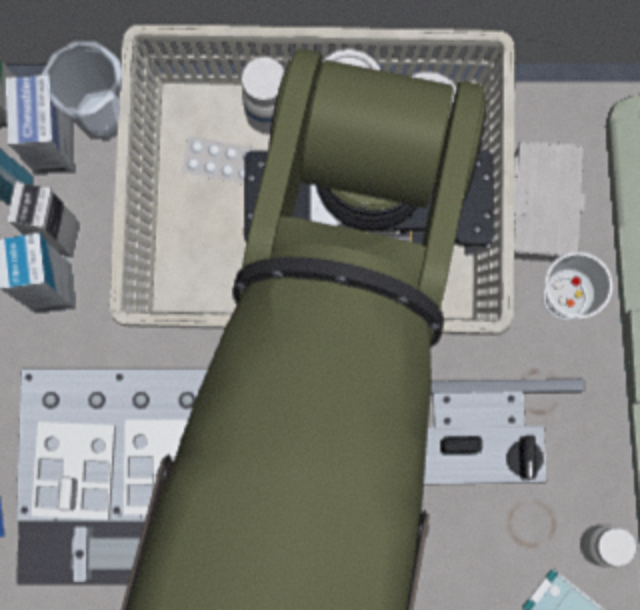

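>>> send_rows:
  commands:
    - [[-0.04,-0.002,0],0]
    - [[-0.08,-0.004,0],0]
    - [[-0.12,-0.006,0],0]
    - [[-0.16,-0.007,0],0]
    - [[-0.2,-0.009,0],0]
    - [[-0.23,-0.01,0],0]
    - [[-0.25,-0.01,0.01],0]
    - [[-0.258,-0.01,0.023],0]

```text
clock: 6.4
eef_pos: [445.4, -101.2, 127.0]
eef_rot: [3.141, -0.0, 0.002]
wrist_force: [1.4, -1.2, -0.8]
finger_gap: 60.4
```

```bash
python3 -c "
from h import *
im,cm=shoot('wrist','w4')
print(wproj([[447.9,-101.2,56]],cm))
sh(447.9,-101.2,31)
"
```

```text
[[320.41183503 245.1408721 ]]
t 6.45 pos [ 444.2 -100.8  124.3] yaw 0.0024 gap 60.1 F [-0.1  0.7 -2.6] -> shift m [0.0041 0.0005 0.0932] turn 0 dist 93
```

View pics/w4.png

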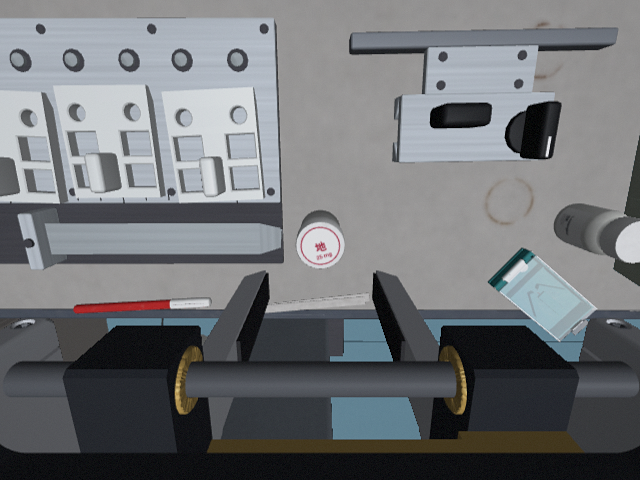

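Jar cap at (320,245), exactly where predicted. Descend and grip.

>>> send_rows:
  commands:
    - [[0.003,0.0005,0.03],0]
    - [[0.003,0.0005,0.06],0]
    - [[0.003,0.0005,0.08],0]
    - [[0.003,0.0005,0.09],0]
    - [[0.003,0.0005,0.092],0]
    - [[0.003,0.0005,0.092],0]
    - [[0.003,0.0005,0.092],0]
    - [[0.003,0.0005,0.092],0]

```text
clock: 7.12
eef_pos: [451.4, -102.0, 36.5]
eef_rot: [3.141, -0.002, 0.003]
wrist_force: [0.4, -0.4, 0.5]
finger_gap: 60.3
```

>>> send_rows:
  commands:
    - [[0,0,0],0]
    - [[0,0,0],0]
    - [[0,0,0],0]
    - [[0,0,0],0]
    - [[0,0,0],0]
    - [[0,0,-0.02],0]
    - [[0,0,-0.05],0]
    - [[0,0,-0.09],0]
  hand: 1

```text
clock: 7.78
eef_pos: [449.3, -101.4, 124.8]
eef_rot: [-3.14, 0.004, 0.003]
wrist_force: [0.5, -0.2, -1.2]
finger_gap: 38.9
```

```bash
python3 -c "
from h import *
sh(705,-30,165,0.0)"
```

```text
t 7.78 pos [ 449.3 -101.4  124.8] yaw 0.0027 gap 38.9 F [ 0.5 -0.2 -1.2] -> shift m [ 0.2557 -0.0708 -0.0413] turn 0.003 dist 268
```

>>> send_rows:
  commands:
    - [[0.02,-0.006,-0.03],0]
    - [[0.055,-0.016,-0.04],0]
    - [[0.09,-0.026,-0.04],0]
    - [[0.125,-0.036,-0.04],0]
    - [[0.16,-0.046,-0.04],0]
    - [[0.195,-0.056,-0.04],0]
    - [[0.23,-0.065,-0.04],0]
    - [[0.255,-0.07,-0.04],0]

```text
clock: 8.45
eef_pos: [707.3, -29.9, 164.6]
eef_rot: [-3.141, 0.001, 0.004]
wrist_force: [-0.3, 0.1, -0.8]
finger_gap: 38.8
```

>>> send_rows:
  commands:
    - [[0,0,0],0]
    - [[0,0,0.03],0]
    - [[0,0,0.06],0]
    - [[0,0,0.09],0]
    - [[0,0,0.105],0]
    - [[0,0,0.115],0]
    - [[0,0,0.12],0]
    - [[0,0,0.12],0]

```text
clock: 9.12
eef_pos: [705.3, -31.2, 45.1]
eef_rot: [-3.142, 0.001, 0.003]
wrist_force: [-0.3, 0.0, 0.3]
finger_gap: 38.9
```

```bash
python3 -c "
from h import *
sh(705,-30,40,0.0)"
```

```text
t 9.12 pos [705.3 -31.2  45.1] yaw 0.0027 gap 38.9 F [-0.3  0.   0.3] -> shift m [-0.0003 -0.0012  0.0051] turn 0.003 dist 5
```

>>> send_rows:
  commands:
    - [[0,0,0.003],0]
    - [[0,0,0.005],0]
    - [[0,0,0.005],0]
    - [[0,0,0.005],0]
    - [[0,0,0.005],0]
    - [[0,0,0.005],0]
    - [[0,0,0.005],0]
    - [[0,0,0.005],0]

```text
clock: 9.78
eef_pos: [706.3, -31.0, 42.1]
eef_rot: [3.141, -0.003, 0.003]
wrist_force: [-0.2, 1.7, 6.4]
finger_gap: 38.4
```

>>> send_rows:
  commands:
    - [[0,0,0],0]
    - [[0,0,0],0]
    - [[0,0,0],0]
    - [[0,0,-0.02],0]
    - [[0,0,-0.05],0]
    - [[0,0,-0.08],0]
    - [[0,0,-0.11],0]
    - [[0,0,-0.12],0]
  hand: -0.28

```text
clock: 10.45
eef_pos: [706.7, -31.3, 165.6]
eef_rot: [3.141, -0.006, 0.003]
wrist_force: [-0.2, 0.5, 0.2]
finger_gap: 60.2
```

```bash
python3 -c "
from h import *
shoot('wrist','w5')
sh(500.5,-15.1,120,0.05)
"
```

```text
t 10.5 pos [706.9 -31.3 165.5] yaw 0.0027 gap 60.0 F [0.7 0.2 1.9] -> shift m [-0.2066 -0.0168  0.0442] turn -0.047 dist 212
```

View pics/w5.png

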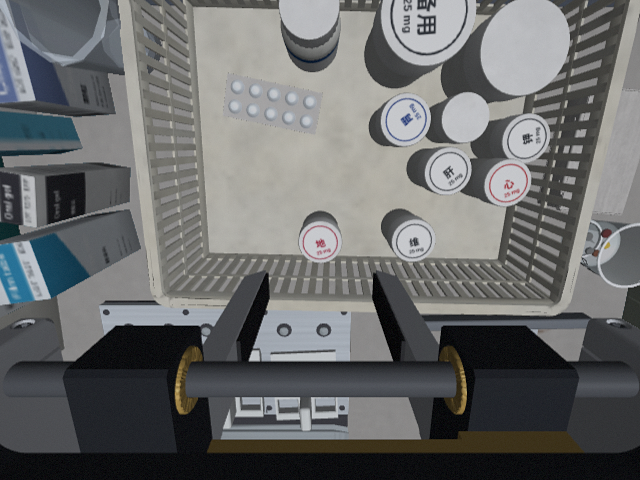

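>>> send_rows:
  commands:
    - [[-0.035,-0.003,0],-0.01]
    - [[-0.07,-0.006,0],-0.02]
    - [[-0.105,-0.009,0],-0.03]
    - [[-0.14,-0.011,0],-0.047]
    - [[-0.175,-0.014,0.01],-0.047]
    - [[-0.2,-0.016,0.02],-0.047]
    - [[-0.206,-0.0168,0.035],-0.047]
    - [[-0.206,-0.0168,0.044],-0.047]
  hand: 0.15

```text
clock: 11.17
eef_pos: [497.3, -14.7, 114.5]
eef_rot: [-3.141, 0.002, 0.05]
wrist_force: [0.0, 0.2, -0.6]
finger_gap: 40.0
```

```bash
python3 -c "
from h import *
shoot('wrist','w6')
sh(500.5,-15.1,120,0.05)
"
```

```text
t 11.22 pos [497.9 -14.8 113.3] yaw 0.0497 gap 40.1 F [ 0.3  0.2 -2. ] -> shift m [ 0.0025  0.0004 -0.0067] turn -0.0 dist 7
```

View pics/w6.png

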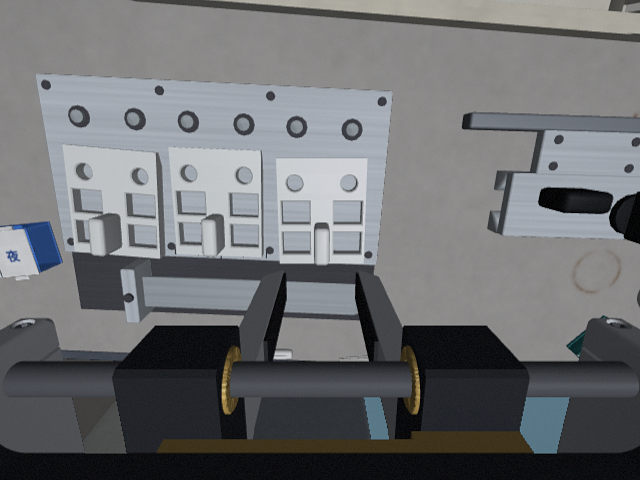

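```bash
cat > det.py <<'E'
from h import *
def circ(im,box,r=(7,14),s=4):
    x0,y0,x1,y1=box
    g=cv2.cvtColor(im[y0:y1,x0:x1],cv2.COLOR_BGR2GRAY);g=cv2.resize(g,None,fx=s,fy=s,interpolation=cv2.INTER_CUBIC);g=cv2.medianBlur(g,7)
    c=cv2.HoughCircles(g,cv2.HOUGH_GRADIENT,1.0,60,param1=120,param2=16,minRadius=r[0]*s,maxRadius=r[1]*s)
    return [] if c is None else [((a+.5)/s-.5+x0,(b+.5)/s-.5+y0,q/s) for a,b,q in c[0]]
E
python3 - <<'E'
from det import *
im=cv2.imread("pics/w6.png");cm=lc("w6")
P=circ(im,(60,95,375,150));P.sort();print(np.round(P,1).tolist())
Hs=circ(im,(60,155,375,200),(6,11));Hs.sort();print(np.round(Hs,1).tolist())
print("pins",wray([p[:2] for p in P],14,cm).round(1).tolist())
print("holes",wray([p[:2] for p in Hs],24,cm).round(1).tolist())
print("rib top right plate",wray([(321,228)],50,cm))
E
```

```text
[[80.80000305175781, 114.0, 12.800000190734863], [135.8000030517578, 119.5, 10.0], [189.1999969482422, 120.0, 11.899999618530273], [242.5, 124.80000305175781, 11.600000381469727], [296.5, 127.0, 10.399999618530273], [351.79998779296875, 129.1999969482422, 10.600000381469727]]
[[85.19999694824219, 169.0, 10.0], [139.8000030517578, 175.5, 8.399999618530273], [189.0, 173.0, 9.0], [244.8000030517578, 174.8000030517578, 9.100000381469727], [293.79998779296875, 182.8000030517578, 9.100000381469727], [348.79998779296875, 182.8000030517578, 9.199999809265137]]
pins [[589.4, 179.5, 14.0], [587.4, 136.5, 14.0], [589.2, 94.1, 14.0], [587.7, 52.0, 14.0], [588.1, 9.0, 14.0], [588.6, -35.2, 14.0]]
holes [[547.6, 175.0, 24.0], [544.7, 132.3, 24.0], [548.6, 92.8, 24.0], [549.4, 48.4, 24.0], [545.0, 9.2, 24.0], [547.2, -35.0, 24.0]]
rib top right plate [[515.10124906 -14.20545539  50.        ]]
```

>>> send_rows:
  commands:
    - [[0.0023,0.0005,0.02],0]
    - [[0.0023,0.0005,0.04],0]
    - [[0.0023,0.0005,0.06],0]
    - [[0.0023,0.0005,0.075],0]
    - [[0.0023,0.0005,0.082],0]
    - [[0.0023,0.0005,0.085],0]
    - [[0.0023,0.0005,0.085],0]
    - [[0.0023,0.0005,0.085],0]

```text
clock: 11.88
eef_pos: [502.4, -15.3, 32.0]
eef_rot: [3.142, -0.001, 0.05]
wrist_force: [-0.2, 0.2, 0.3]
finger_gap: 40.0
```

```bash
python3 -c "
from h import *
shoot('wrist','w7')
sh(500.3,-15.2,28.5,0.05)
"
```

```text
t 11.93 pos [502.4 -15.3  32.2] yaw 0.0498 gap 39.8 F [-0.1 -1.   0.3] -> shift m [-0.0021 -0.0002  0.0037] turn -0.0 dist 4
```

View pics/w7.png

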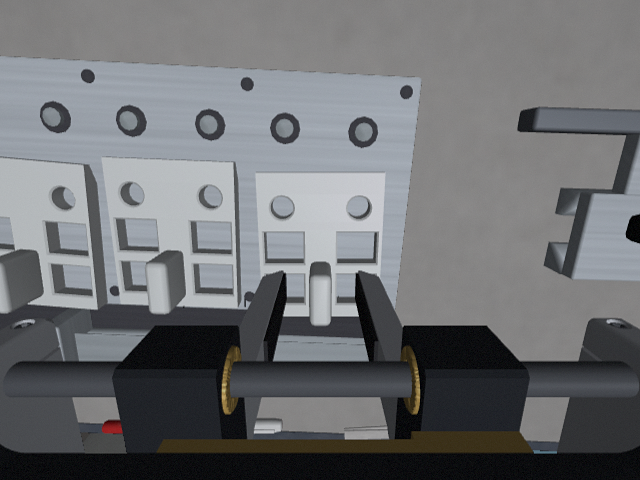

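>>> send_rows:
  commands:
    - [[-0.002,0,0.004],0]
    - [[-0.002,0,0.004],0]
    - [[-0.002,0,0.004],0]
    - [[-0.002,0,0.004],0]
    - [[-0.002,0,0.004],0]
    - [[-0.002,0,0.004],0]
    - [[-0.002,0,0.004],0]
    - [[-0.002,0,0.004],0]

```text
clock: 12.6
eef_pos: [499.8, -15.4, 27.5]
eef_rot: [-3.142, -0.0, 0.05]
wrist_force: [-0.1, 0.2, 0.2]
finger_gap: 40.2
```

>>> send_rows:
  commands:
    - [[0,0,0],0]
    - [[0,0,0],0]
    - [[0,0,0],0]
    - [[0,0,0],0]
    - [[0,0,0],0]
    - [[0,0,0],0]
    - [[0,0,0],0]
    - [[0,0,0],0]
  hand: 1
  force: 40

```text
clock: 13.27
eef_pos: [499.8, -15.4, 27.4]
eef_rot: [-3.142, 0.0, 0.05]
wrist_force: [-0.8, 0.2, 0.4]
finger_gap: 11.8
```

>>> send_rows:
  commands:
    - [[0,0,-0.002],0]
    - [[0,0,-0.004],0.01]
    - [[0,0,-0.006],0.02]
    - [[0,0,-0.008],0.03]
    - [[0,0,-0.009],0.04]
    - [[0,0,-0.009],0.047]
    - [[0,0,-0.009],0.047]
    - [[0,0,-0.009],0.047]

```text
clock: 13.93
eef_pos: [499.7, -15.4, 36.4]
eef_rot: [3.142, 0.0, 0.003]
wrist_force: [0.7, 0.1, -1.8]
finger_gap: 11.4
```

Run:
```python
from det import *
im,cm=shoot('wrist','w8')
sh(542.4,-13.2,37,0.003)
P=sorted(circ(im,(180,60,420,160)));print(np.round(P,1).tolist());print("pins",wray([p[:2] for p in P],14,cm).round(1).tolist())
```

```text
t 13.98 pos [499.7 -15.4  36.4] yaw 0.0029 gap 11.9 F [-0.2  0.6 -1.7] -> shift m [ 0.0427 -0.0021 -0.0006] turn -0.0 dist 43
[[202.1999969482422, 125.80000305175781, 9.600000381469727], [240.1999969482422, 83.5, 7.400000095367432], [277.5, 124.80000305175781, 8.699999809265137], [355.5, 125.19999694824219, 9.0], [396.20001220703125, 83.80000305175781, 7.199999809265137]]
pins [[588.2, 52.8, 14.0], [610.6, 29.5, 14.0], [588.9, 9.5, 14.0], [588.7, -35.3, 14.0], [610.7, -57.4, 14.0]]
```

View pics/w8.png

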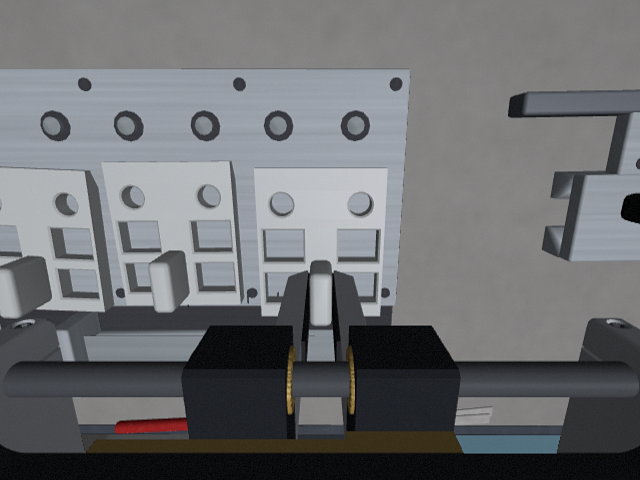

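Run:
```python
from det import *
im=cv2.imread("pics/w8.png");cm=lc("w8")
P=sorted(circ(im,(260,185,385,225),(8,16)));print(np.round(P,1).tolist());print("holes",wray([p[:2] for p in P],33,cm).round(1).tolist())
```

```text
[[281.20001220703125, 203.5, 12.199999809265137], [360.20001220703125, 204.1999969482422, 13.199999809265137]]
holes [[546.4, 6.4, 33.0], [546.1, -37.4, 33.0]]
```

>>> send_rows:
  commands:
    - [[0.005,-0.0005,0],0]
    - [[0.012,-0.001,0],0]
    - [[0.02,-0.0015,0],0]
    - [[0.028,-0.002,0],0]
    - [[0.035,-0.0023,0],0]
    - [[0.04,-0.0023,0],0]
    - [[0.0425,-0.0023,0],0]
    - [[0.0425,-0.0023,0],0]

```text
clock: 14.65
eef_pos: [542.7, -12.9, 36.3]
eef_rot: [-3.142, 0.0, 0.003]
wrist_force: [-0.3, 0.3, -1.4]
finger_gap: 11.6
```

Run:
```python
from det import *
im,cm=shoot('wrist','w9')
sh(542.4,-13.2,37,0.003)
cv2.imwrite('pics/w9z.png',cv2.resize(im[140:330,220:420],None,fx=3,fy=3,interpolation=cv2.INTER_CUBIC))
```

```text
t 14.7 pos [542.3 -12.9  36.3] yaw 0.0028 gap 11.8 F [-0.3  0.1 -2.1] -> shift m [ 0.0001  0.0003 -0.0007] turn -0.0 dist 1
```

View pics/w9z.png

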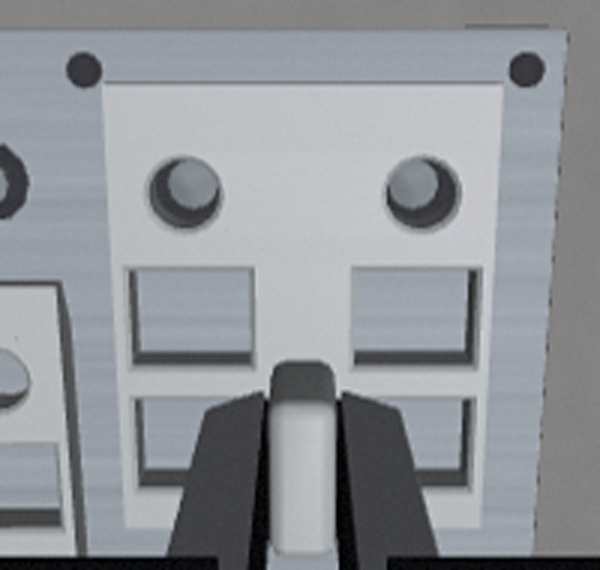

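>>> send_rows:
  commands:
    - [[0,0,0.002],0]
    - [[0,0,0.004],0]
    - [[0,0,0.006],0]
    - [[0,0,0.008],0]
    - [[0,0,0.009],0]
    - [[0,0,0.009],0]
    - [[0,0,0.009],0]
    - [[0,0,0.009],0]

```text
clock: 15.37
eef_pos: [542.3, -13.0, 27.5]
eef_rot: [3.142, -0.0, 0.003]
wrist_force: [1.0, 0.3, -1.4]
finger_gap: 11.6
```

Run:
```python
from det import *
im,cm=shoot('wrist','w10')
sh(542.4,-13.2,37,0.003)
cv2.imwrite('pics/w10z.png',cv2.resize(im[140:330,220:420],None,fx=3,fy=3,interpolation=cv2.INTER_CUBIC))
```

```text
t 15.42 pos [542.3 -13.   27.5] yaw 0.0028 gap 11.8 F [-0.4  0.4 -1.2] -> shift m [ 0.0001  0.0002 -0.0095] turn -0.0 dist 10
```

View pics/w10z.png

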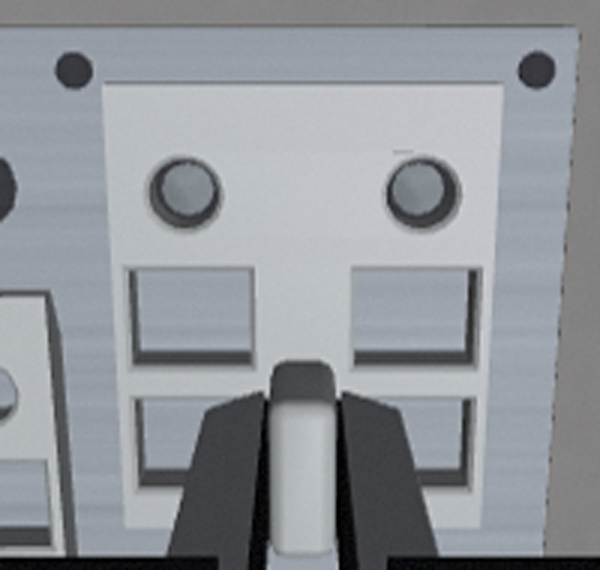

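>>> send_rows:
  commands:
    - [[0,0,0],0]
    - [[0,0,0],0]
    - [[0,0,0],0]
    - [[0,0,0],0]
    - [[0,0,-0.01],0]
    - [[0,0,-0.03],0]
    - [[0,0,-0.05],0]
    - [[0,0,-0.06],0]
  hand: 0.15

```text
clock: 16.08
eef_pos: [543.2, -13.0, 90.3]
eef_rot: [3.141, -0.003, 0.003]
wrist_force: [0.3, 0.0, 0.6]
finger_gap: 39.7
```

Run:
```python
from det import *
im,cm=shoot('wrist','w11')
sh(502.8,71,100,0.014)
P=sorted(circ(im,(260,150,380,215),(6,14)));print(np.round(P,1).tolist());print("holes",wray([p[:2] for p in P],24,cm).round(1).tolist())
```

```text
t 16.13 pos [543.7 -13.   91.3] yaw 0.0029 gap 39.9 F [ 1.2 -0.4  3. ] -> shift m [-0.0406 -0.0842 -0.0089] turn -0.011 dist 94
[[290.79998779296875, 191.0, 8.800000190734863], [350.0, 191.1999969482422, 8.800000190734863]]
holes [[588.8, 8.9, 24.0], [588.7, -34.8, 24.0]]
```

View pics/w11.png

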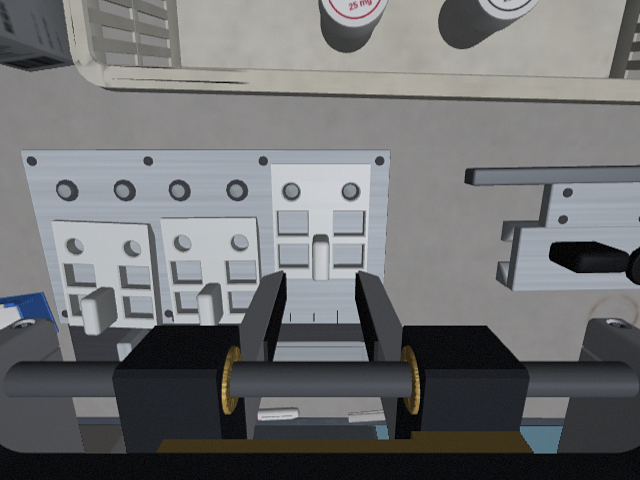

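>>> send_rows:
  commands:
    - [[-0.01,-0.021,-0.009],0]
    - [[-0.02,-0.042,-0.009],0]
    - [[-0.03,-0.063,-0.009],-0.006]
    - [[-0.0405,-0.0835,-0.009],-0.013]
    - [[-0.0405,-0.0835,-0.009],-0.013]
    - [[-0.0405,-0.0835,0.01],-0.013]
    - [[-0.0405,-0.0835,0.025],-0.013]
    - [[-0.0405,-0.0835,0.035],-0.013]

```text
clock: 16.8
eef_pos: [501.1, 70.2, 50.9]
eef_rot: [3.141, 0.001, 0.016]
wrist_force: [0.1, 0.3, -0.2]
finger_gap: 39.5
```

Run:
```python
from det import *
im,cm=shoot('wrist','w12')
P=sorted(circ(im,(255,150,385,215),(6,14)));print(np.round(P,1).tolist());print("holes",wray([p[:2] for p in P],24,cm).round(1).tolist())
P=sorted(circ(im,(255,80,385,150),(7,14)));print(np.round(P,1).tolist());print("pins",wray([p[:2] for p in P],14,cm).round(1).tolist())
sh(503,70.3,27.5,0.016)
```

```text
[[283.20001220703125, 196.0, 12.199999809265137], [355.0, 196.0, 11.5]]
holes [[548.2, 94.0, 24.0], [548.9, 49.4, 24.0]]
[[282.0, 129.0, 13.800000190734863], [353.79998779296875, 129.5, 13.600000381469727]]
pins [[588.2, 95.2, 14.0], [588.6, 50.9, 14.0]]
t 16.85 pos [500.4  70.   49.5] yaw 0.0156 gap 39.9 F [-0.8 -0.4 -1.9] -> shift m [ 0.0027 -0.0002  0.022 ] turn -0.0 dist 22
```

View pics/w12.png

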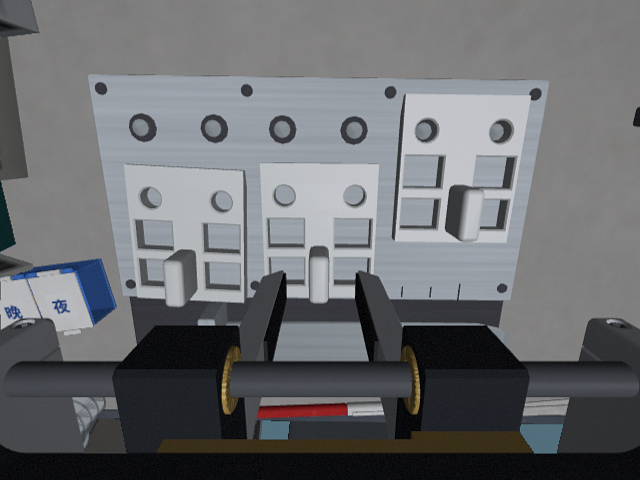

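>>> send_rows:
  commands:
    - [[0.002,0,0.008],0]
    - [[0.0025,0,0.016],0]
    - [[0.0025,0,0.02],0]
    - [[0.0025,0,0.022],0]
    - [[0.0025,0,0.022],0]
    - [[0.0025,0,0.022],0]
    - [[0.0025,0,0.022],0]
    - [[0.0025,0,0.022],0]

```text
clock: 17.52
eef_pos: [504.2, 70.5, 30.8]
eef_rot: [-3.142, -0.001, 0.016]
wrist_force: [-0.1, 0.8, 0.8]
finger_gap: 40.2
```

>>> send_rows:
  commands:
    - [[0,0,0],0]
    - [[0,0,0],0]
    - [[0,0,0],0]
    - [[0,0,0],0]
    - [[0,0,0],0]
    - [[0,0,0],0]
    - [[0,0,0],0]
    - [[0,0,0],0]
  hand: 1
  force: 40

```text
clock: 18.18
eef_pos: [504.1, 70.5, 30.5]
eef_rot: [-3.142, -0.0, 0.016]
wrist_force: [-1.4, -0.3, 1.4]
finger_gap: 11.9
```

>>> send_rows:
  commands:
    - [[0,0,-0.002],0]
    - [[0,0,-0.004],0]
    - [[0,0,-0.006],0.005]
    - [[0,0,-0.008],0.01]
    - [[0,0,-0.009],0.013]
    - [[0,0,-0.009],0.013]
    - [[0,0,-0.009],0.013]
    - [[0,0,-0.009],0.013]

```text
clock: 18.85
eef_pos: [504.0, 70.5, 39.4]
eef_rot: [3.142, 0.0, 0.003]
wrist_force: [0.3, -0.2, -1.8]
finger_gap: 11.8
```

Run:
```python
from det import *
im,cm=shoot('wrist','w13')
P=sorted(circ(im,(255,180,385,225),(8,16)));print(np.round(P,1).tolist());print("holes",wray([p[:2] for p in P],33,cm).round(1).tolist())
P=sorted(circ(im,(255,100,385,150),(7,14)));print(np.round(P,1).tolist());print("pins",wray([p[:2] for p in P],14,cm).round(1).tolist())
sh(542.5,73.1,36.5,0.003)
```

```text
[[280.79998779296875, 206.8000030517578, 13.5], [359.79998779296875, 206.0, 12.800000190734863]]
holes [[548.3, 92.9, 33.0], [548.8, 48.4, 33.0]]
[[279.20001220703125, 135.0, 13.600000381469727], [354.0, 132.8000030517578, 13.800000190734863]]
pins [[587.5, 94.8, 14.0], [588.9, 51.0, 14.0]]
t 18.9 pos [504.   70.5  39.3] yaw 0.0028 gap 11.7 F [-0.3  0.5 -2. ] -> shift m [ 0.0385 -0.0025  0.0028] turn -0.0 dist 39
```

View pics/w13.png

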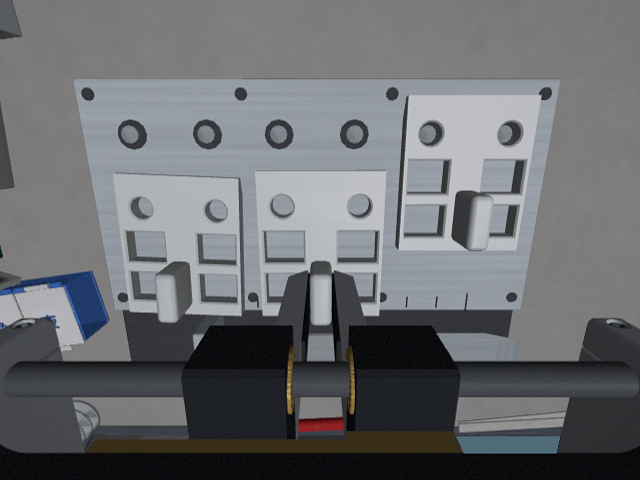

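>>> send_rows:
  commands:
    - [[0.005,-0.0005,0],0]
    - [[0.012,-0.001,0],0]
    - [[0.02,-0.0015,0],0]
    - [[0.028,-0.002,0],0]
    - [[0.035,-0.0024,0],0]
    - [[0.039,-0.0024,0],0]
    - [[0.04,-0.0024,0],0]
    - [[0.04,-0.0024,0],0]

```text
clock: 19.57
eef_pos: [544.2, 73.0, 39.2]
eef_rot: [-3.142, 0.0, 0.003]
wrist_force: [0.4, -0.8, -2.4]
finger_gap: 11.7
```

>>> send_rows:
  commands:
    - [[0,0,0.002],0]
    - [[0,0,0.004],0]
    - [[0,0,0.006],0]
    - [[0,0,0.008],0]
    - [[0,0,0.009],0]
    - [[0,0,0.009],0]
    - [[0,0,0.009],0]
    - [[0,0,0.009],0]

```text
clock: 20.23
eef_pos: [544.1, 73.0, 30.5]
eef_rot: [3.142, -0.0, 0.003]
wrist_force: [0.3, -0.2, -1.4]
finger_gap: 11.7
```

Run:
```python
from det import *
im,cm=shoot('wrist','w14')
sh(542.4,73,37,0.003)
cv2.imwrite('pics/w14z.png',cv2.resize(im[140:330,220:420],None,fx=3,fy=3,interpolation=cv2.INTER_CUBIC))
```

```text
t 20.28 pos [544.1  73.   30.5] yaw 0.0028 gap 12.0 F [-0.1  0.4 -0.4] -> shift m [-0.0017 -0.     -0.0065] turn -0.0 dist 7
```

View pics/w14z.png

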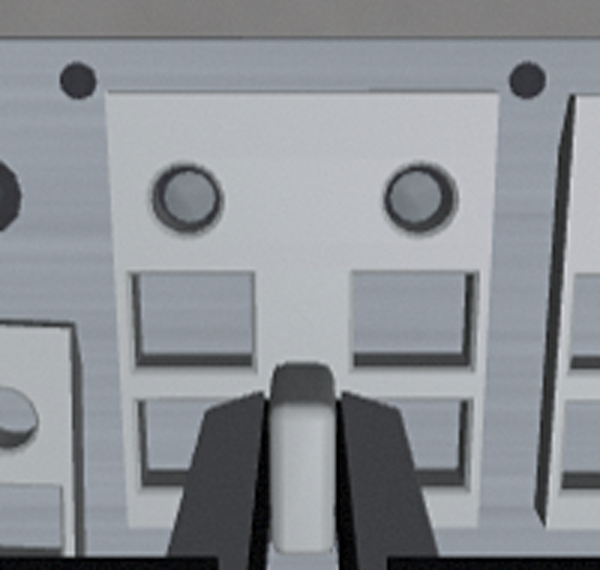

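>>> send_rows:
  commands:
    - [[0,0,0],0]
    - [[0,0,0],0]
    - [[0,0,0],0]
    - [[0,0,0],0]
    - [[0,0,-0.01],0]
    - [[0,0,-0.03],0]
    - [[0,0,-0.05],0]
    - [[0,0,-0.06],0]
  hand: 0.15

```text
clock: 20.95
eef_pos: [544.9, 73.0, 93.3]
eef_rot: [-3.141, -0.003, 0.003]
wrist_force: [0.2, -0.4, 1.5]
finger_gap: 39.9
```

Run:
```python
from det import *
im,cm=shoot('wrist','w15')
P=sorted(circ(im,(260,150,380,215),(6,14)));print(np.round(P,1).tolist());print("holes",wray([p[:2] for p in P],24,cm).round(1).tolist())
sh(499.8,156,95,-0.045)
```

```text
[[291.20001220703125, 193.0, 8.699999809265137], [349.79998779296875, 192.5, 8.600000381469727]]
holes [[588.7, 94.9, 24.0], [589.2, 51.2, 24.0]]
t 21.0 pos [545.5  73.1  94.3] yaw 0.0028 gap 39.5 F [0.6 0.6 2.3] -> shift m [-0.0454 -0.083  -0.0009] turn 0.048 dist 95
```

View pics/w15.png

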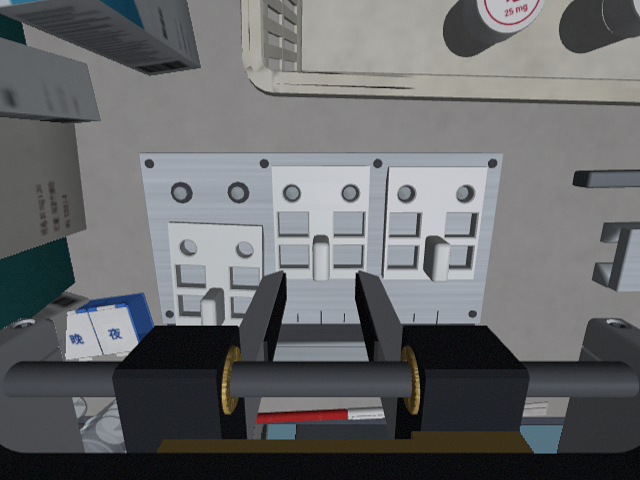

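>>> send_rows:
  commands:
    - [[-0.012,-0.021,0],0.012]
    - [[-0.024,-0.042,0],0.024]
    - [[-0.036,-0.063,0],0.036]
    - [[-0.0455,-0.083,0],0.048]
    - [[-0.0455,-0.083,0.005],0.048]
    - [[-0.0455,-0.083,0.02],0.048]
    - [[-0.0455,-0.083,0.035],0.048]
    - [[-0.0455,-0.083,0.04],0.048]

```text
clock: 21.67
eef_pos: [497.4, 155.3, 48.2]
eef_rot: [3.141, 0.003, -0.045]
wrist_force: [0.3, -0.4, -1.0]
finger_gap: 40.1
```

Run:
```python
from det import *
im,cm=shoot('wrist','w16')
P=sorted(circ(im,(255,165,385,215),(6,14)));print(np.round(P,1).tolist());print("holes",wray([p[:2] for p in P],24,cm).round(1).tolist())
P=sorted(circ(im,(255,80,385,150),(7,14)));print(np.round(P,1).tolist());print("pins",wray([p[:2] for p in P],14,cm).round(1).tolist())
sh(499.6,156.3,27.5,-0.045)
```

```text
[[280.79998779296875, 197.5, 12.600000381469727], [353.20001220703125, 196.1999969482422, 12.0]]
holes [[545.4, 177.4, 24.0], [544.1, 132.9, 24.0]]
[[271.20001220703125, 125.80000305175781, 13.800000190734863], [343.5, 122.5, 13.800000190734863]]
pins [[587.9, 181.0, 14.0], [587.8, 137.1, 14.0]]
t 21.72 pos [497.4 155.2  48.2] yaw -0.0452 gap 40.4 F [-0.6 -0.1 -1.6] -> shift m [ 0.0022 -0.0013  0.0207] turn -0.0 dist 21
```

View pics/w16.png

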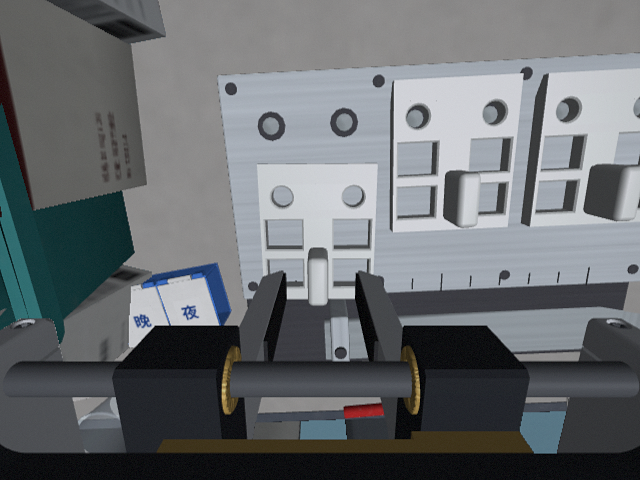

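>>> send_rows:
  commands:
    - [[0.001,-0.001,0.008],0]
    - [[0.0015,-0.001,0.014],0]
    - [[0.0015,-0.001,0.018],0]
    - [[0.0015,-0.001,0.02],0]
    - [[0.0015,-0.001,0.02],0]
    - [[0.0015,-0.001,0.02],0]
    - [[0.0015,-0.001,0.02],0]
    - [[0.0015,-0.001,0.02],0]

```text
clock: 22.38
eef_pos: [500.0, 156.8, 30.8]
eef_rot: [-3.141, -0.001, -0.045]
wrist_force: [-0.2, -0.5, 0.3]
finger_gap: 40.0
```

>>> send_rows:
  commands:
    - [[0,0,0],0]
    - [[0,0,0],0]
    - [[0,0,0],0]
    - [[0,0,0],0]
    - [[0,0,0],0]
    - [[0,0,0],0]
    - [[0,0,0],0]
    - [[0,0,0],0]
  hand: 1
  force: 40

```text
clock: 23.05
eef_pos: [499.9, 156.8, 30.5]
eef_rot: [-3.142, -0.0, -0.045]
wrist_force: [-0.1, -1.1, 0.6]
finger_gap: 11.6
```

>>> send_rows:
  commands:
    - [[0,0,-0.002],0]
    - [[0,0,-0.004],-0.01]
    - [[0,0,-0.006],-0.02]
    - [[0,0,-0.008],-0.03]
    - [[0,0,-0.009],-0.04]
    - [[0,0,-0.009],-0.048]
    - [[0,0,-0.009],-0.048]
    - [[0,0,-0.009],-0.048]

```text
clock: 23.72
eef_pos: [499.8, 156.8, 39.4]
eef_rot: [3.142, 0.0, 0.003]
wrist_force: [0.2, -0.2, -2.9]
finger_gap: 11.8
```

Run:
```python
from det import *
im,cm=shoot('wrist','w17')
P=sorted(circ(im,(255,180,385,225),(8,16)));print(np.round(P,1).tolist());print("holes",wray([p[:2] for p in P],33,cm).round(1).tolist())
P=sorted(circ(im,(245,95,385,155),(7,14)));print(np.round(P,1).tolist());print("pins",wray([p[:2] for p in P],14,cm).round(1).tolist())
sh(542.5,159.1,36.5,0.003)
```

```text
[[281.20001220703125, 204.1999969482422, 11.800000190734863], [358.79998779296875, 204.5, 11.800000190734863]]
holes [[545.5, 178.9, 33.0], [545.5, 135.3, 33.0]]
[[278.0, 127.0, 9.0], [354.20001220703125, 127.80000305175781, 13.800000190734863]]
pins [[587.8, 181.7, 14.0], [587.5, 137.2, 14.0]]
t 23.77 pos [499.8 156.8  39.3] yaw 0.0027 gap 11.7 F [-0.5 -0.9 -3.1] -> shift m [ 0.0427 -0.0022  0.0028] turn -0.0 dist 43
```

View pics/w17.png

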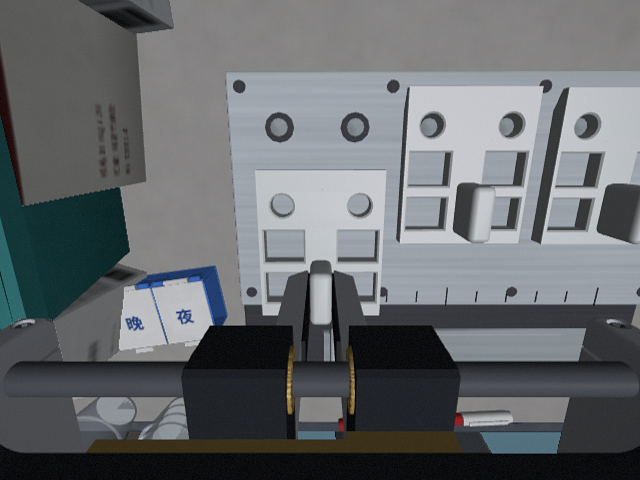

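>>> send_rows:
  commands:
    - [[0.005,-0.0005,0],0]
    - [[0.012,-0.001,0],0]
    - [[0.02,-0.0015,0],0]
    - [[0.028,-0.002,0],0]
    - [[0.035,-0.0021,0],0]
    - [[0.04,-0.0021,0],0]
    - [[0.0426,-0.0021,0],0]
    - [[0.0426,-0.0021,0],0]

```text
clock: 24.43
eef_pos: [542.9, 158.9, 39.3]
eef_rot: [3.142, 0.0, 0.003]
wrist_force: [-0.3, -0.8, -1.9]
finger_gap: 11.6
```

>>> send_rows:
  commands:
    - [[0,0,0.002],0]
    - [[0,0,0.004],0]
    - [[0,0,0.006],0]
    - [[0,0,0.008],0]
    - [[0,0,0.009],0]
    - [[0,0,0.009],0]
    - [[0,0,0.009],0]
    - [[0,0,0.009],0]

```text
clock: 25.1
eef_pos: [542.5, 159.1, 30.5]
eef_rot: [-3.142, -0.0, 0.003]
wrist_force: [0.1, -0.1, -1.5]
finger_gap: 11.7
```

Run:
```python
from det import *
im,cm=shoot('wrist','w18')
sh(542.4,159,37,0.003)
cv2.imwrite('pics/w18z.png',cv2.resize(im[140:330,220:420],None,fx=3,fy=3,interpolation=cv2.INTER_CUBIC))
```

```text
t 25.15 pos [542.5 159.   30.5] yaw 0.0028 gap 11.7 F [ 0.3 -0.1  0.2] -> shift m [-0.0001  0.     -0.0065] turn -0.0 dist 7
```

View pics/w18z.png

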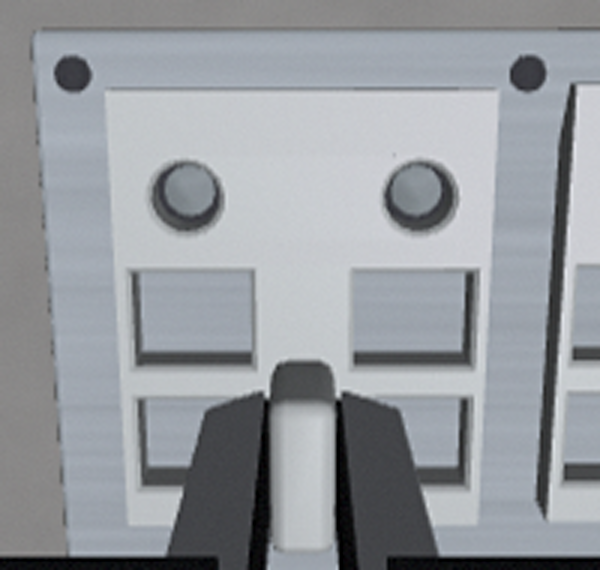

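Pins are in both holes. Release, rise, check.

>>> send_rows:
  commands:
    - [[0,0,0],0]
    - [[0,0,0],0]
    - [[0,0,0],0]
    - [[0,0,0],0]
    - [[0,0,-0.01],0]
    - [[0,0,-0.04],0]
    - [[0,0,-0.08],0]
    - [[0,0,-0.11],0]
  hand: 0.15

```text
clock: 25.82
eef_pos: [542.7, 159.0, 143.8]
eef_rot: [-3.141, -0.002, 0.003]
wrist_force: [0.7, -0.3, 0.0]
finger_gap: 39.6
```

>>> send_rows:
  commands:
    - [[0,0.04,0],0]
    - [[0,0.08,0],0]
    - [[0,0.12,0],0]
    - [[0,0.16,0],0]
    - [[0,0.19,0],0]
    - [[0,0.21,0],0]
    - [[0,0.21,0],0]
    - [[0,0.21,0],0]

```text
clock: 26.48
eef_pos: [543.0, -51.6, 141.1]
eef_rot: [-3.142, -0.001, 0.001]
wrist_force: [-0.5, 1.4, -0.2]
finger_gap: 39.7
```

Run:
```python
from det import *
im,cm=shoot('wrist','w19')
sh(542.4,-203,130,0.003)
```

```text
t 26.53 pos [543.1 -50.7 141. ] yaw 0.0023 gap 40.1 F [ 0.5 -0.6 -0.5] -> shift m [-0.001   0.1523  0.0109] turn -0.001 dist 153
```

View pics/w19.png

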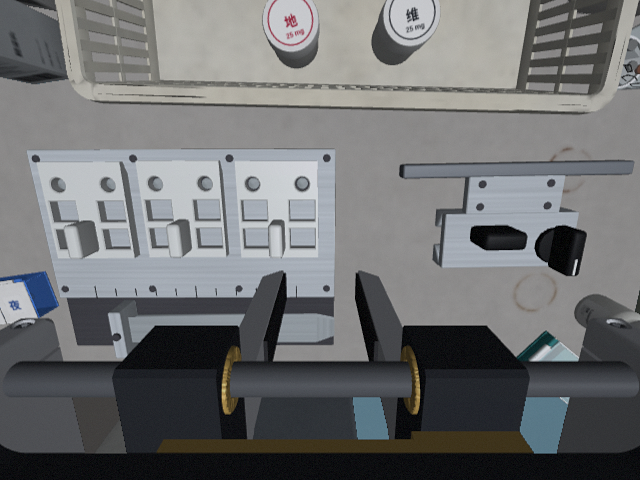

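>>> send_rows:
  commands:
    - [[0,0.02,0],-0.12]
    - [[0,0.04,0],-0.24]
    - [[0,0.06,0],-0.36]
    - [[0,0.08,0],-0.48]
    - [[0.001,0.1,0],-0.6]
    - [[0.001,0.12,0],-0.72]
    - [[0.001,0.14,0],-0.84]
    - [[0.001,0.152,0],-0.96]

```text
clock: 27.2
eef_pos: [544.8, -203.2, 140.7]
eef_rot: [3.141, 0.0, 0.97]
wrist_force: [0.1, 0.3, -0.7]
finger_gap: 39.8
```

>>> send_rows:
  commands:
    - [[0,0,0],-0.12]
    - [[0,0,0],-0.24]
    - [[0,0,0],-0.36]
    - [[0,0,0],-0.48]
    - [[0,0,0],-0.6]
    - [[0,0,0],-0.629]
    - [[0,0,0],-0.629]
    - [[0,0,0],-0.629]

```text
clock: 27.87
eef_pos: [544.8, -201.9, 140.7]
eef_rot: [3.141, -0.0, 1.592]
wrist_force: [0.4, -0.8, -0.5]
finger_gap: 40.1
```

Run:
```python
from det import *
im,cm=shoot('wrist','w20')
sh(544.7,-202.7,100,1.591)
print(wproj([[544.7,-202.7,58]],cm))
```

```text
t 27.92 pos [ 544.8 -202.2  140.6] yaw 1.5912 gap 39.8 F [ 0.1 -0.  -0.3] -> shift m [-0.0005 -0.0001  0.0406] turn 0.0 dist 41
[[321.03762993 245.62649616]]
```

View pics/w20.png

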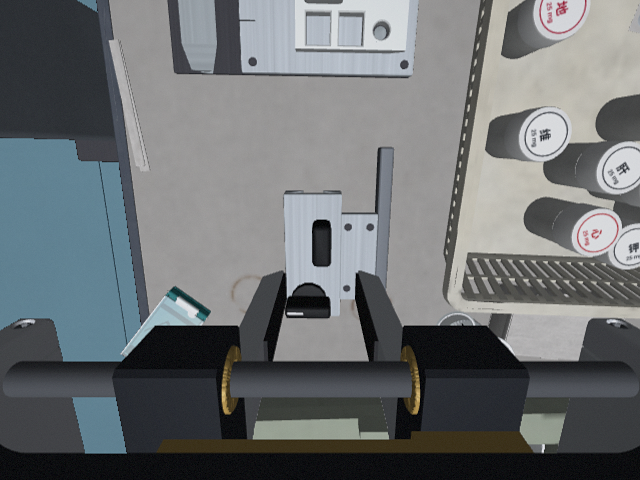

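>>> send_rows:
  commands:
    - [[0,0,0.03],0]
    - [[0,0,0.06],0]
    - [[0,0,0.085],0]
    - [[0,0,0.1],0]
    - [[0,0,0.107],0]
    - [[0,0,0.108],0]
    - [[0,0,0.108],0]
    - [[0,0,0.108],0]

```text
clock: 28.58
eef_pos: [545.1, -203.1, 33.7]
eef_rot: [3.14, 0.001, 1.592]
wrist_force: [-0.2, -0.4, 1.0]
finger_gap: 39.9
```

>>> send_rows:
  commands:
    - [[0,0,0],0]
    - [[0,0,0],0]
    - [[0,0,0],0]
    - [[0,0,0],0]
    - [[0,0,0],0]
    - [[0,0,0],0]
    - [[0,0,0],0]
    - [[0,0,0],0]
  hand: 1
  force: 60

```text
clock: 29.25
eef_pos: [544.8, -203.1, 32.9]
eef_rot: [3.141, 0.0, 1.592]
wrist_force: [1.0, 1.1, 5.1]
finger_gap: 15.7
```

Run:
```python
from det import *
im,cm=shoot('wrist','w21')
sh(544.7,-202.7,100,1.591)
```

```text
t 29.3 pos [ 544.8 -203.1   32.9] yaw 1.5919 gap 15.5 F [1.1 1.2 5. ] -> shift m [ 0.0004 -0.     -0.0671] turn 0.001 dist 67
```

View pics/w21.png

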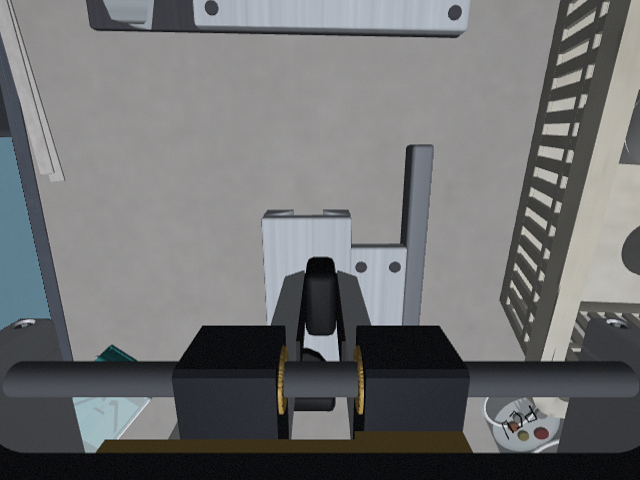

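>>> send_rows:
  commands:
    - [[0,0,-0.003],0]
    - [[0,0,-0.006],0]
    - [[0,0,-0.01],0]
    - [[0,0,-0.014],0.005]
    - [[0,0,-0.018],0.01]
    - [[0,0,-0.02],0.017]
    - [[0,0,-0.02],0.017]
    - [[0,0,-0.02],0.017]

```text
clock: 29.97
eef_pos: [544.4, -203.0, 52.5]
eef_rot: [3.141, 0.0, 1.575]
wrist_force: [0.4, 0.2, -5.7]
finger_gap: 15.3
```

Run:
```python
from det import *
im,cm=shoot('wrist','w22')
shoot('side','s22')
cv2.imwrite('pics/s22z.png',cv2.resize(cv2.imread('pics/s22.png')[190:380,200:460],None,fx=3,fy=3,interpolation=cv2.INTER_CUBIC))
sh(452.4,-130,52.9,1.574)
```

```text
t 30.07 pos [ 544.3 -202.9   52.2] yaw 1.5748 gap 15.3 F [-0.1 -0.4 -5.5] -> shift m [ 0.0733 -0.0916 -0.0006] turn 0.001 dist 117
```

View pics/w22.png

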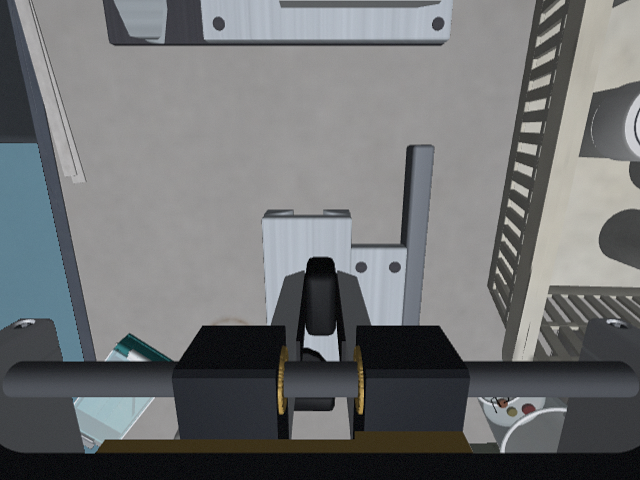

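View pics/s22z.png

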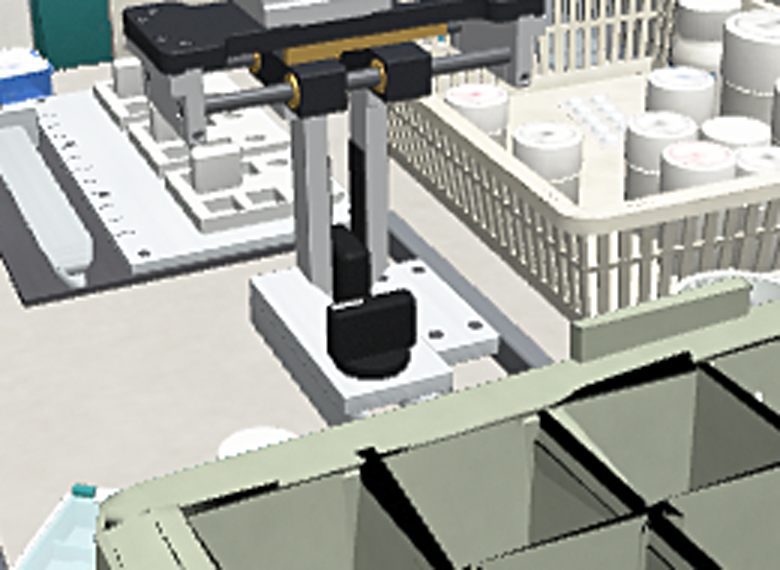

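>>> send_rows:
  commands:
    - [[0.005,-0.008,0],0]
    - [[0.015,-0.02,0],0]
    - [[0.03,-0.037,0],0]
    - [[0.045,-0.055,0],0]
    - [[0.06,-0.072,0],0]
    - [[0.07,-0.085,0],0]
    - [[0.074,-0.0917,0],0]
    - [[0.074,-0.0917,0],0]

```text
clock: 30.73
eef_pos: [451.7, -128.9, 52.5]
eef_rot: [-3.141, -0.0, 1.575]
wrist_force: [-0.6, -1.0, -4.5]
finger_gap: 15.3
```

Run:
```python
from det import *
im,cm=shoot('wrist','w23')
sh(452.4,-125,52.9,1.574)
```

```text
t 30.78 pos [ 452.8 -129.5   52.8] yaw 1.5751 gap 16.0 F [ 0.3 -0.5 -4.7] -> shift m [ 0.0045 -0.0003 -0.0001] turn 0.001 dist 5
```

View pics/w23.png

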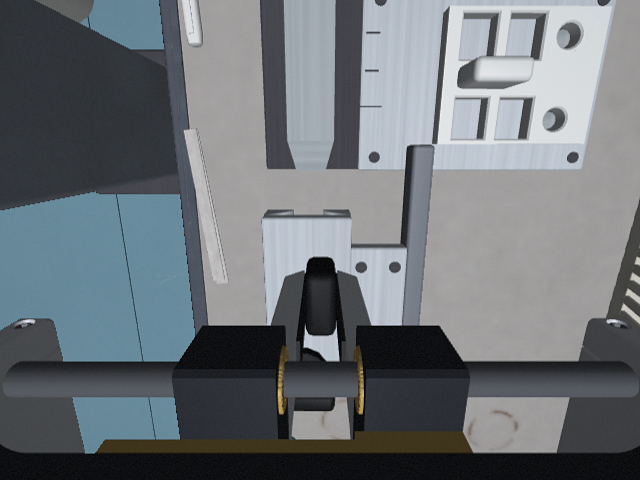

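Run:
```python
from det import *
im=cv2.imread("pics/w23.png");cm=lc("w23")
g=cv2.cvtColor(im,cv2.COLOR_BGR2GRAY).astype(float)
for r in (20,60,100,130): print(r,g[r,260:350:2].astype(int).tolist())
for r in (225,245,265): print(r,g[r,250:290:2].astype(int).tolist(),g[r,340:360:2].astype(int).tolist())
for r in (20,60,100,130):
  pass
cv2.imwrite('pics/w23z.png',cv2.resize(im[0:290,240:440],None,fx=3,fy=2,interpolation=cv2.INTER_CUBIC))
```

```text
20 [117, 69, 76, 69, 68, 71, 72, 71, 73, 71, 71, 71, 145, 167, 166, 161, 167, 167, 165, 166, 169, 167, 164, 164, 166, 169, 169, 170, 171, 169, 166, 165, 165, 168, 168, 168, 169, 165, 64, 67, 69, 68, 68, 67, 69]
60 [161, 100, 69, 70, 69, 72, 70, 71, 72, 74, 69, 71, 78, 168, 169, 163, 166, 167, 166, 167, 173, 171, 166, 165, 167, 170, 173, 171, 171, 170, 169, 163, 166, 169, 170, 170, 169, 164, 67, 71, 71, 67, 67, 67, 67]
100 [163, 165, 52, 71, 72, 69, 73, 68, 72, 69, 75, 71, 69, 150, 171, 170, 166, 170, 167, 166, 170, 172, 167, 166, 168, 170, 170, 173, 171, 172, 168, 166, 166, 168, 171, 169, 170, 113, 67, 71, 69, 67, 66, 69, 69]
130 [160, 160, 160, 62, 74, 68, 70, 71, 69, 67, 72, 74, 71, 83, 168, 170, 164, 169, 167, 166, 171, 174, 168, 168, 170, 170, 172, 171, 171, 172, 171, 168, 169, 170, 171, 171, 169, 87, 65, 70, 70, 68, 69, 69, 65]
225 [162, 163, 163, 162, 162, 160, 184, 197, 196, 197, 192, 191, 192, 200, 198, 193, 197, 195, 193, 199] [193, 192, 189, 190, 192, 189, 161, 161, 162, 162]
245 [159, 162, 164, 164, 162, 163, 164, 188, 197, 196, 192, 191, 189, 198, 197, 197, 193, 193, 193, 198] [193, 191, 188, 190, 194, 183, 69, 67, 71, 72]
265 [159, 157, 160, 162, 161, 161, 161, 184, 199, 197, 194, 190, 191, 193, 201, 198, 195, 194, 190, 196] [192, 190, 188, 191, 196, 171, 192, 193, 77, 69]
```

View pics/w23z.png

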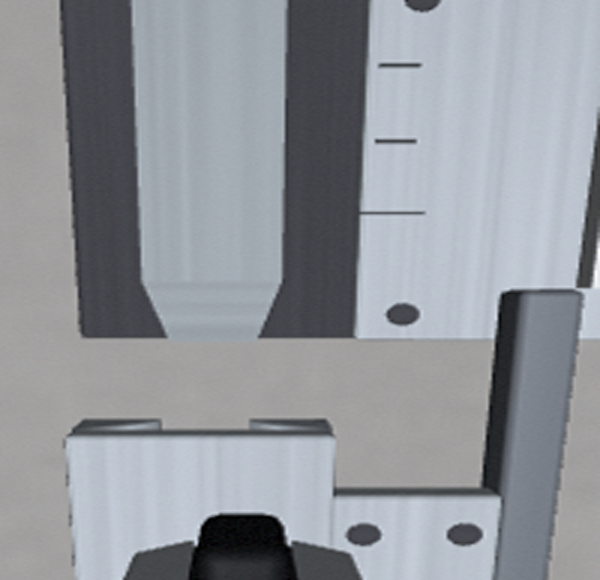

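Run:
```python
from det import *
cm=lc("w23")
for r,a,b in [(20,283.3,335),(60,285,335),(100,285.8,333.7),(130,287,333.2)]:
  p=wray([(a,r),(b,r)],24,cm);print("rail",p.round(1).tolist(),"mid x",p[:,0].mean().round(2))
for r,a,b in [(225,261.5,351),(245,263.2,351)]:
  p=wray([(a,r),(b,r)],46,cm);print("carr",p.round(1).tolist(),"mid",p[:,0].mean().round(2))
print("mouth",wray([(311,168)],20.5,cm),"carr left end top",wray([(307,217)],46,cm),"fence left end top",wray([(419,146)],46+8,cm))
```

```text
rail [[430.1, 15.7, 24.0], [458.5, 15.8, 24.0]] mid x 444.28
rail [[430.6, -4.2, 24.0], [458.8, -4.0, 24.0]] mid x 444.67
rail [[430.5, -25.2, 24.0], [458.4, -25.0, 24.0]] mid x 444.44
rail [[430.8, -41.8, 24.0], [458.3, -41.6, 24.0]] mid x 444.58
carr [[417.2, -94.6, 46.0], [468.5, -94.4, 46.0]] mid 442.83
carr [[417.7, -106.6, 46.0], [468.8, -106.4, 46.0]] mid 443.25
mouth [[444.94386638 -64.04658929  20.5       ]] carr left end top [[443.29649079 -89.85062164  46.        ]] fence left end top [[501.5568132  -50.64688979  54.        ]]
```

>>> send_rows:
  commands:
    - [[0,0.001,0.003],0]
    - [[0,0.001,0.006],0]
    - [[0,0.001,0.009],0]
    - [[0,0.001,0.011],0]
    - [[0,0.001,0.011],0]
    - [[0,0.001,0.011],0]
    - [[0.005,0.001,0.011],0]
    - [[0.01,0.001,0.011],0]

```text
clock: 31.45
eef_pos: [453.5, -119.1, 41.5]
eef_rot: [3.141, -0.0, 1.574]
wrist_force: [-0.8, 0.8, -5.8]
finger_gap: 15.5
```

Run:
```python
from det import *
im,cm=shoot('wrist','w24')
shoot('side','s24')
cv2.imwrite('pics/s24z.png',cv2.resize(cv2.imread('pics/s24.png')[190:340,160:360],None,fx=3.9,fy=3.9,interpolation=cv2.INTER_CUBIC))
sh(452.9,-110,41.6,1.574)
```

```text
t 31.55 pos [ 453.4 -118.6   41.5] yaw 1.5755 gap 15.5 F [ 0.   0.5 -4.7] -> shift m [ 0.0086 -0.0005 -0.0001] turn 0.002 dist 9
```

View pics/w24.png

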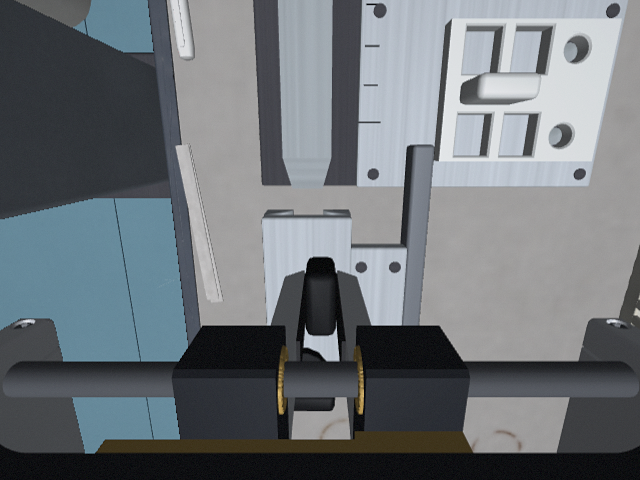

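View pics/s24z.png

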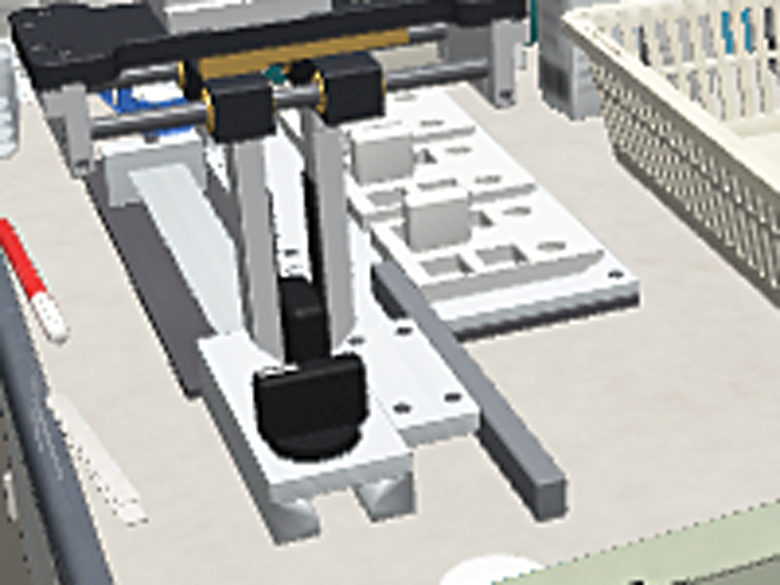

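>>> send_rows:
  commands:
    - [[0.004,0,0],0]
    - [[0.008,0,0],0]
    - [[0.012,0,0],0]
    - [[0.016,0,0],0]
    - [[0.02,0,0],0]
    - [[0.024,0,0],0]
    - [[0.028,0,0],0]
    - [[0.032,0,0],0]

```text
clock: 32.22
eef_pos: [453.3, -86.9, 41.4]
eef_rot: [3.142, -0.0, 1.575]
wrist_force: [-0.2, 0.9, -5.6]
finger_gap: 15.7
```

Run:
```python
from det import *
im,cm=shoot('wrist','w25')
sh(452.9,92,41.6,1.574)
```

```text
t 32.27 pos [453.2 -86.4  41.4] yaw 1.5751 gap 15.6 F [-0.6  0.3 -5.2] -> shift m [ 1.784e-01  4.000e-04 -1.000e-04] turn 0.001 dist 178
```

View pics/w25.png

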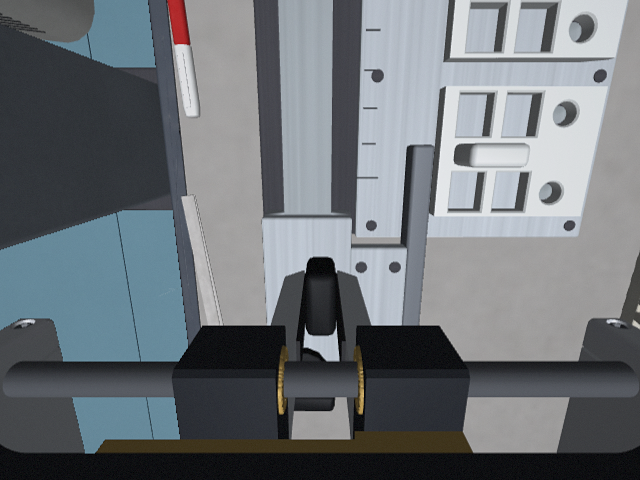

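>>> send_rows:
  commands:
    - [[0.004,0,0],0]
    - [[0.008,0,0],0]
    - [[0.012,0,0],0]
    - [[0.016,0,0],0]
    - [[0.02,0,0],0]
    - [[0.024,0,0],0]
    - [[0.028,0,0],0]
    - [[0.032,0,0],0]

```text
clock: 32.93
eef_pos: [453.2, -54.9, 41.4]
eef_rot: [-3.142, 0.0, 1.575]
wrist_force: [0.2, -0.2, -4.6]
finger_gap: 15.7
```

>>> send_rows:
  commands:
    - [[0.005,0,0],0]
    - [[0.01,0,0],0]
    - [[0.015,0,0],0]
    - [[0.02,0,0],0]
    - [[0.025,0,0],0]
    - [[0.03,0,0],0]
    - [[0.035,0,0],0]
    - [[0.04,0,0],0]

```text
clock: 33.6
eef_pos: [453.0, -14.8, 41.4]
eef_rot: [-3.142, 0.0, 1.575]
wrist_force: [-0.3, 0.3, -5.5]
finger_gap: 15.7
```

Run:
```python
from det import *
im,cm=shoot('wrist','w26')
sh(452.9,98,41.6,1.574)
```

```text
t 33.65 pos [452.9 -14.3  41.4] yaw 1.5751 gap 15.8 F [-0.2  1.  -5.7] -> shift m [ 0.1123  0.0004 -0.0002] turn 0.001 dist 112
```

View pics/w26.png

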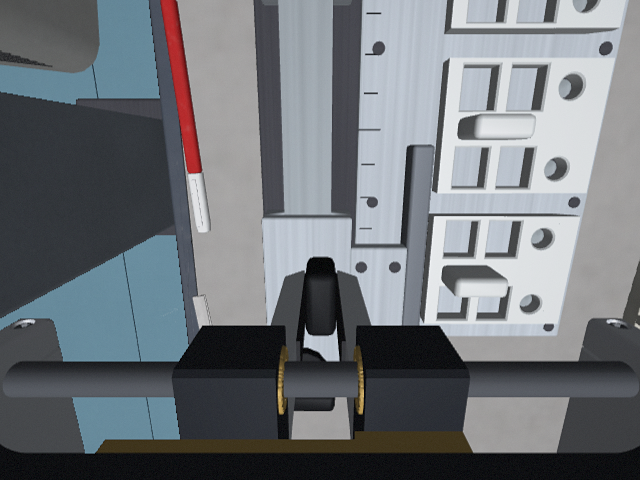

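>>> send_rows:
  commands:
    - [[0.006,0,0],0]
    - [[0.012,0,0],0]
    - [[0.018,0,0],0]
    - [[0.024,0,0],0]
    - [[0.03,0,0],0]
    - [[0.036,0,0],0]
    - [[0.042,0,0],0]
    - [[0.048,0,0],0]

```text
clock: 34.32
eef_pos: [452.8, 33.3, 41.5]
eef_rot: [3.142, -0.0, 1.575]
wrist_force: [0.1, -1.1, -6.5]
finger_gap: 15.6
```

>>> send_rows:
  commands:
    - [[0.006,0,0],0]
    - [[0.012,0,0],0]
    - [[0.018,0,0],0]
    - [[0.024,0,0],0]
    - [[0.03,0,0],0]
    - [[0.036,0,0],0]
    - [[0.042,0,0],0]
    - [[0.048,0,0],0]

```text
clock: 34.98
eef_pos: [452.6, 81.2, 41.4]
eef_rot: [3.142, -0.0, 1.575]
wrist_force: [0.5, 0.6, -6.1]
finger_gap: 15.1
```

Run:
```python
from det import *
im,cm=shoot('wrist','w27')
sh(452.9,98,41.6,1.574)
```

```text
t 35.03 pos [452.6  82.   41.5] yaw 1.5751 gap 15.3 F [ 0.   0.9 -6.1] -> shift m [ 0.016   0.0003 -0.0001] turn 0.001 dist 16
```

View pics/w27.png

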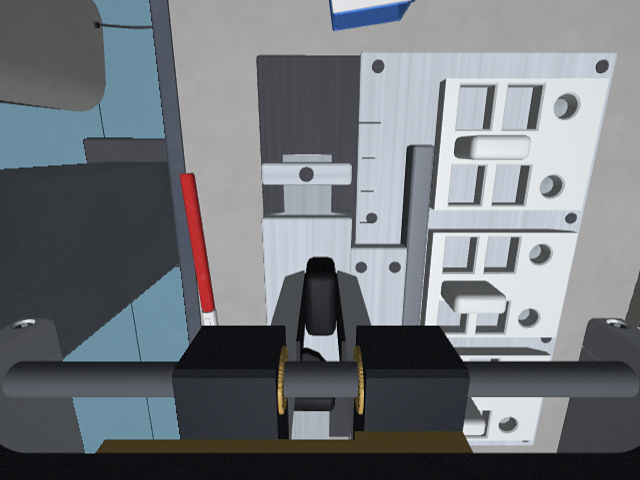

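>>> send_rows:
  commands:
    - [[0.003,0,0],0]
    - [[0.006,0,0],0]
    - [[0.009,0,0],0]
    - [[0.011,0,0],0]
    - [[0.012,0,0],0]
    - [[0.013,0,0],0]
    - [[0.0135,0,0],0]
    - [[0.014,0,0],0]

```text
clock: 35.7
eef_pos: [452.6, 94.6, 41.5]
eef_rot: [-3.142, 0.0, 1.575]
wrist_force: [0.1, -0.6, -5.8]
finger_gap: 15.5
```

>>> send_rows:
  commands:
    - [[0.0005,0,0],0]
    - [[0.001,0,0],0]
    - [[0.0015,0,0],0]
    - [[0.002,0,0],0]
    - [[0.0023,0,0],0]
    - [[0.0026,0,0],0]
    - [[0.003,0,0],0]
    - [[0.003,0,0],0]

```text
clock: 36.37
eef_pos: [452.5, 97.7, 41.4]
eef_rot: [-3.142, -0.0, 1.575]
wrist_force: [0.2, -0.2, -4.6]
finger_gap: 15.7
```

Run:
```python
from det import *
im,cm=shoot('wrist','w28')
sh(452.9,98,41.6,1.574)
cv2.imwrite('pics/w28z.png',cv2.resize(im[130:290,240:440],None,fx=3,fy=3,interpolation=cv2.INTER_CUBIC))
```

```text
t 36.42 pos [452.5  97.7  41.4] yaw 1.5748 gap 15.7 F [ 0.  -0.4 -4.6] -> shift m [ 0.0003  0.0004 -0.0002] turn 0.001 dist 0
```

View pics/w28z.png

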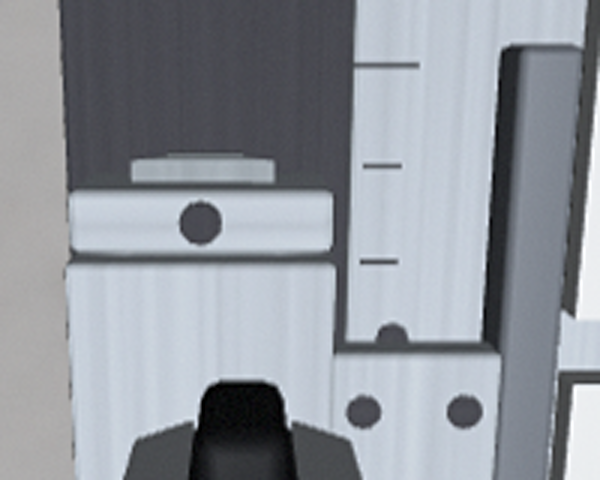

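>>> send_rows:
  commands:
    - [[0.0003,0,0],0]
    - [[0.0006,0,0],0]
    - [[0.0009,0,0],0]
    - [[0.0012,0,0],0]
    - [[0.0015,0,0],0]
    - [[0.0018,0,0.0002],0]
    - [[0.002,0,0.0004],0]
    - [[0.002,0,0.0005],0]

```text
clock: 37.08
eef_pos: [452.6, 99.7, 40.9]
eef_rot: [3.142, -0.0, 1.575]
wrist_force: [0.2, 0.4, -5.0]
finger_gap: 15.5
```

Run:
```python
from det import *
sh(452.9,98,41.6,1.574)
```

```text
t 37.08 pos [452.6  99.7  40.9] yaw 1.5748 gap 15.5 F [ 0.2  0.4 -5. ] -> shift m [-0.0017  0.0003 -0.0007] turn 0.001 dist 2
```

>>> send_rows:
  commands:
    - [[0.0003,0,0],0]
    - [[0.0006,0,0],0]
    - [[0.0009,0,0],0]
    - [[0.0012,0,0],0]
    - [[0.0015,0,0],0]
    - [[0.0018,0,0],0]
    - [[0.002,0,0],0]
    - [[0.002,0,0],0]

```text
clock: 37.75
eef_pos: [452.6, 100.1, 41.1]
eef_rot: [-3.141, 0.003, 1.575]
wrist_force: [-1.5, -17.4, 0.2]
finger_gap: 15.7
```

Run:
```python
from det import *
im,cm=shoot('wrist','w29')
sh(452.9,98,41.6,1.574)
cv2.imwrite('pics/w29z.png',cv2.resize(im[130:290,240:440],None,fx=3,fy=3,interpolation=cv2.INTER_CUBIC))
```

```text
t 37.8 pos [452.6 100.1  41.1] yaw 1.5751 gap 15.7 F [  0.2 -16.8  -0.5] -> shift m [-0.0021  0.0003 -0.0005] turn 0.001 dist 2
```

View pics/w29z.png

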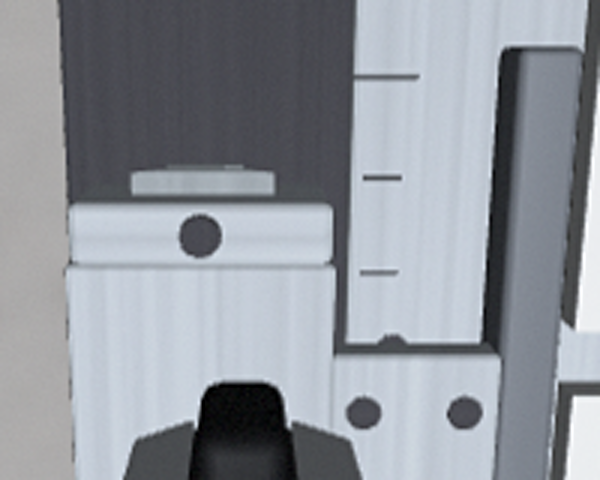

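>>> send_rows:
  commands:
    - [[-0.0008,0,0],0]
    - [[-0.0015,0,0],0]
    - [[-0.0016,0,0],0]
    - [[-0.0016,0,0],0]
    - [[-0.0016,0,0],0]
    - [[-0.0016,0,0],0]
    - [[-0.0016,0,0],0]
    - [[-0.0016,0,0],0]

```text
clock: 38.47
eef_pos: [452.5, 99.9, 41.0]
eef_rot: [-3.142, 0.0, 1.575]
wrist_force: [-0.1, -4.9, -3.7]
finger_gap: 15.4
```

Run:
```python
from det import *
sh(452.9,98,41.6,1.574)
```

```text
t 38.47 pos [452.5  99.9  41. ] yaw 1.575 gap 15.4 F [-0.1 -4.9 -3.7] -> shift m [-0.0019  0.0004 -0.0006] turn 0.001 dist 2
```

>>> send_rows:
  commands:
    - [[0,0,0],0]
    - [[0,0,0],0]
    - [[0,0,0],0]
    - [[0,0,0],0]
    - [[0,0,-0.01],0]
    - [[0,0,-0.03],0]
    - [[0,0,-0.06],0]
    - [[0,0,-0.09],0]
  hand: 0.15

```text
clock: 39.13
eef_pos: [452.1, 100.1, 132.5]
eef_rot: [-3.141, 0.0, 1.575]
wrist_force: [0.4, 0.9, 0.2]
finger_gap: 40.1
```

Run:
```python
from det import *
im,cm=shoot('wrist','w30')
sh(440.6,40,130,3.08)
cv2.imwrite('pics/w30z.png',cv2.resize(im[130:330,220:420],None,fx=3,fy=3,interpolation=cv2.INTER_CUBIC))
```

```text
t 39.18 pos [454.6 100.5 138.4] yaw 1.5749 gap 39.9 F [ 2.  -0.1  7. ] -> shift m [-0.0604 -0.0144  0.0082] turn -1.505 dist 63
```

View pics/w30.png

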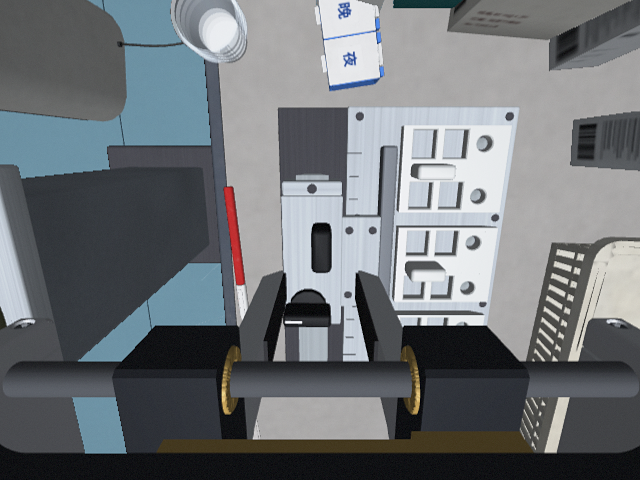

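>>> send_rows:
  commands:
    - [[-0.01,-0.002,0],-0.12]
    - [[-0.02,-0.004,0],-0.24]
    - [[-0.03,-0.006,0],-0.36]
    - [[-0.04,-0.008,0],-0.48]
    - [[-0.05,-0.01,0],-0.6]
    - [[-0.06,-0.012,0],-0.72]
    - [[-0.06,-0.013,0],-0.84]
    - [[-0.06,-0.013,0],-0.96]
  hand: 0.28

```text
clock: 39.85
eef_pos: [439.8, 39.6, 131.6]
eef_rot: [3.141, 0.001, 2.54]
wrist_force: [-0.0, -0.2, -0.1]
finger_gap: 34.0
```

>>> send_rows:
  commands:
    - [[0,0,0],-0.12]
    - [[0,0,0],-0.24]
    - [[0,0,0],-0.36]
    - [[0,0,0],-0.48]
    - [[0,0,0],-0.56]
    - [[0,0,0],-0.56]
    - [[0,0,0],-0.56]
    - [[0,0,0],-0.56]

```text
clock: 40.52
eef_pos: [439.8, 40.0, 131.2]
eef_rot: [3.142, 0.0, 3.092]
wrist_force: [-0.3, -0.4, 0.5]
finger_gap: 33.7
```

Run:
```python
from det import *
im,cm=shoot('wrist','w31')
sh(440.6,40,100,3.1)
print(wproj([[440.6,40,65.5]],cm))
cv2.imwrite('pics/w31z.png',cv2.resize(im[170:330,240:400],None,fx=3.7,fy=3.7,interpolation=cv2.INTER_CUBIC))
```

```text
t 40.57 pos [439.8  40.  131.2] yaw 3.0924 gap 33.8 F [-0.1 -0.5  0.6] -> shift m [-0.0008  0.      0.0312] turn -0.008 dist 31
[[320.49059144 252.73357005]]
```

View pics/w31.png

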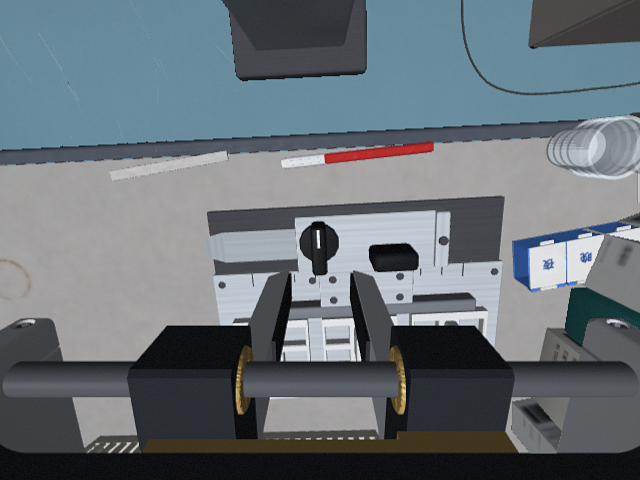

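View pics/w31z.png

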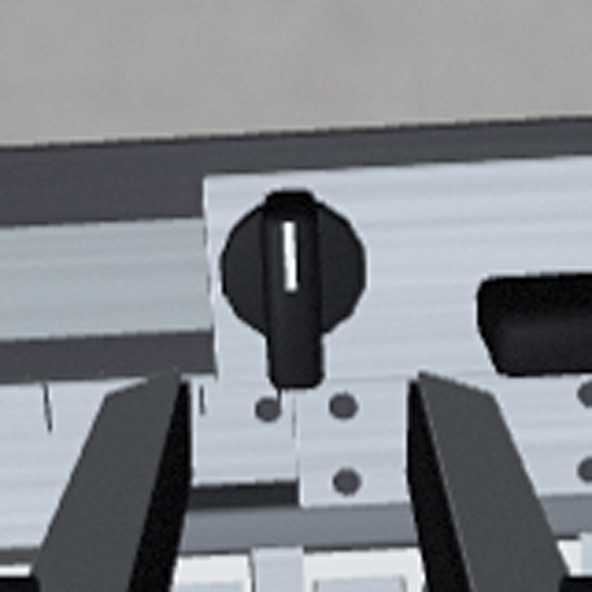

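>>> send_rows:
  commands:
    - [[-0.001,0,0.03],0]
    - [[-0.001,0,0.055],0]
    - [[-0.001,0,0.07],0]
    - [[-0.001,0,0.08],0]
    - [[-0.001,0,0.085],0]
    - [[-0.001,0,0.086],0]
    - [[-0.001,0,0.086],0]
    - [[-0.001,0,0.086],0]

```text
clock: 41.23
eef_pos: [441.3, 40.0, 45.8]
eef_rot: [3.141, 0.001, 3.094]
wrist_force: [0.2, -0.2, -0.5]
finger_gap: 33.6
```

>>> send_rows:
  commands:
    - [[0,0,0],0]
    - [[0,0,0],0]
    - [[0,0,0],0]
    - [[0,0,0],0]
    - [[0,0,0],0]
    - [[0,0,0],0]
    - [[0,0,0],0]
    - [[0,0,0],0]
  hand: 1
  force: 45

```text
clock: 41.9
eef_pos: [440.8, 38.8, 45.3]
eef_rot: [-3.14, -0.0, 3.095]
wrist_force: [-2.8, -11.6, 5.7]
finger_gap: 11.5
```

Run:
```python
from det import *
im,cm=shoot('wrist','w32')
sh(440.6,40,45,3.1)
print(manip.read_state()['moment'],manip.read_state()['joints'].round(2))
```

```text
t 41.95 pos [440.8  38.8  45.3] yaw 3.0951 gap 11.6 F [ -2.8 -11.9   6.9] -> shift m [0.0002 0.0012 0.0003] turn -0.005 dist 1
[-2.27420354  0.42943441  0.07943183] [ 0.01  0.28  1.97 -0.    0.89 -1.52]
```

View pics/w32.png

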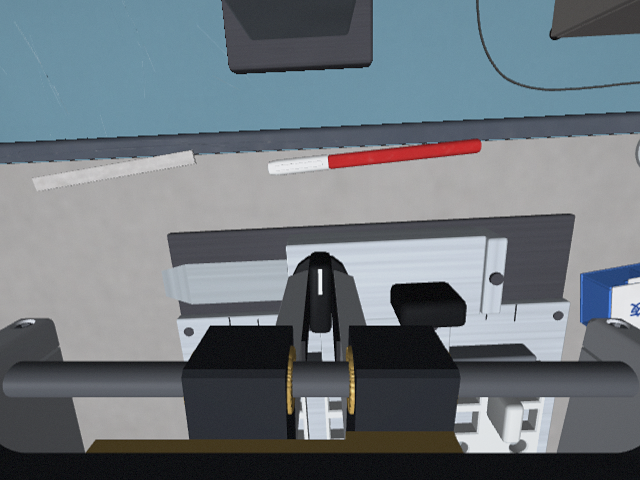

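>>> send_rows:
  commands:
    - [[0,-0.0003,0],0.05]
    - [[0,-0.0006,0],0.15]
    - [[0,-0.0006,0],0.25]
    - [[0,-0.0006,0],0.35]
    - [[0,-0.0006,0],0.45]
    - [[0,-0.0006,0],0.55]
    - [[0,-0.0006,0],0.65]
    - [[0,-0.0006,0],0.75]

```text
clock: 42.62
eef_pos: [440.7, 38.8, 45.3]
eef_rot: [-3.141, 0.001, 2.34]
wrist_force: [-2.8, -6.1, 6.2]
finger_gap: 11.5
```

Run:
```python
from det import *
im,cm=shoot('wrist','w33')
sh(440.6,40,45,3.1)
print(manip.read_state()['moment'],manip.read_state()['joints'].round(2))
```

```text
t 42.67 pos [440.7  38.8  45.3] yaw 2.3322 gap 11.9 F [-4.1 -6.   6.4] -> shift m [0.001  0.0008 0.0003] turn -0.768 dist 1
[-1.17857335  0.48202072 -0.01428013] [ 0.01  0.28  1.97 -0.    0.89 -0.76]
```

View pics/w33.png

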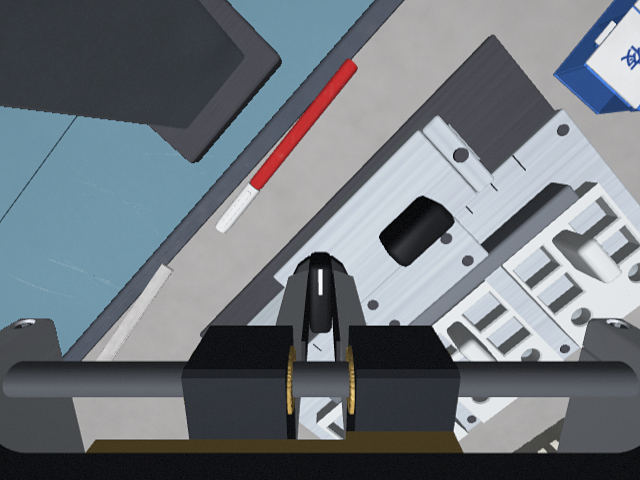

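>>> send_rows:
  commands:
    - [[0,0,0],0.07]
    - [[0,0,0],0.14]
    - [[0,0,0],0.21]
    - [[0,0,0],0.28]
    - [[0,0,0],0.35]
    - [[0,0,0],0.42]
    - [[0,0,0],0.47]
    - [[0,0,0],0.5]

```text
clock: 43.33
eef_pos: [439.8, 38.7, 45.3]
eef_rot: [-3.139, 0.001, 1.842]
wrist_force: [-10.7, -6.9, 13.3]
finger_gap: 11.5
```

Run:
```python
from det import *
im,cm=shoot('wrist','w34')
sh(440.6,40,45,3.1)
print(manip.read_state()['moment'],manip.read_state()['joints'].round(2))
```

```text
t 43.38 pos [439.8  38.7  45.3] yaw 1.841 gap 11.8 F [-10.2  -7.8  12.1] -> shift m [0.0011 0.0011 0.0003] turn -1.259 dist 2
[-1.49291578  1.90360303  0.11541567] [ 0.01  0.28  1.97 -0.    0.89 -0.26]
```

View pics/w34.png

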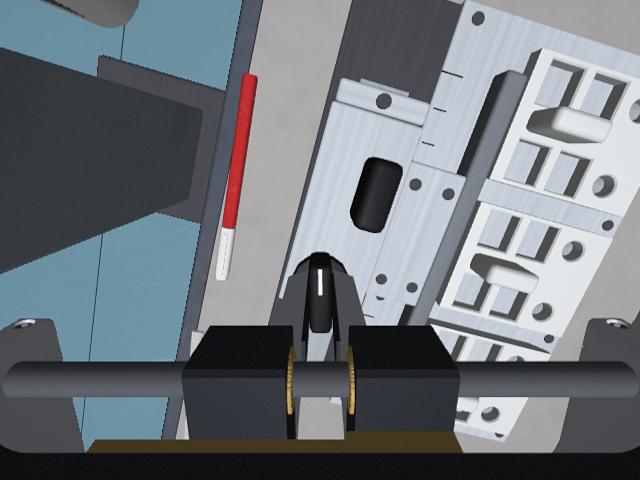

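>>> send_rows:
  commands:
    - [[0,-0.0003,0],0.02]
    - [[0,-0.0006,0],0.04]
    - [[0,-0.0008,0],0.06]
    - [[0,-0.0008,0],0.08]
    - [[0,-0.0008,0],0.1]
    - [[0,-0.0008,0],0.11]
    - [[0,-0.0008,0],0.11]
    - [[0,-0.0008,0],0.11]

```text
clock: 44.05
eef_pos: [439.6, 38.6, 45.3]
eef_rot: [-3.14, 0.001, 1.735]
wrist_force: [-6.3, -4.6, 8.0]
finger_gap: 11.3
```

Run:
```python
from det import *
sh(440.6,40,45,3.1)
print(manip.read_state()['moment'],manip.read_state()['joints'].round(2))
```

```text
t 44.05 pos [439.6  38.6  45.3] yaw 1.7351 gap 11.3 F [-6.3 -4.6  8. ] -> shift m [0.0012 0.0012 0.0003] turn -1.365 dist 2
[-1.06909374  1.0285915   0.14394675] [ 0.01  0.28  1.97 -0.    0.89 -0.16]
```

>>> send_rows:
  commands:
    - [[0,0,0],0]
    - [[0,0,0],0]
    - [[0,0,0],0]
    - [[0,0,0],0]
    - [[0,0,0],0]
    - [[0,0,-0.01],0]
    - [[0,0,-0.03],0]
    - [[0,0,-0.07],0]
  hand: 0.4

```text
clock: 44.72
eef_pos: [438.1, 39.1, 113.6]
eef_rot: [-3.136, -0.001, 1.735]
wrist_force: [0.6, 0.7, -0.1]
finger_gap: 28.2
```

>>> send_rows:
  commands:
    - [[-0.01,0,-0.03],0]
    - [[-0.03,0,-0.06],0]
    - [[-0.06,0,-0.09],0]
    - [[-0.08,0,-0.1],0]
    - [[-0.1,0,-0.1],0]
    - [[-0.1,0,-0.1],0]
    - [[-0.1,0,-0.1],0]
    - [[-0.1,0,-0.1],0]

```text
clock: 45.38
eef_pos: [456.0, -59.0, 215.0]
eef_rot: [-3.141, -0.0, 1.735]
wrist_force: [-0.5, -0.0, 0.3]
finger_gap: 28.4
```

Run:
```python
from det import *
im,cm=shoot('wrist','w35')
sh(440.6,40,45,3.1)
print(wproj([[440.6,39,65.5]],cm))
```

```text
t 45.43 pos [456.  -58.8 214.9] yaw 1.7354 gap 28.4 F [ 0.1 -0.7 -0.2] -> shift m [0.0999 0.001  0.1699] turn -1.365 dist 197
[[322.01606746 122.79073348]]
```

View pics/w35.png

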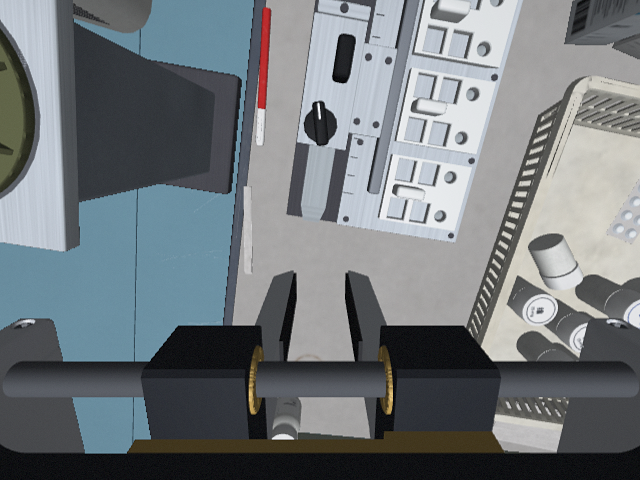

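>>> send_rows:
  commands:
    - [[-0.035,-0.01,0],0]
    - [[-0.07,-0.02,0],0]
    - [[-0.1,-0.03,0],0]
    - [[-0.13,-0.045,0],0]
    - [[-0.16,-0.06,0],0]
    - [[-0.19,-0.07,0],0]
    - [[-0.22,-0.08,0],0]
    - [[-0.25,-0.09,0],0]

```text
clock: 46.1
eef_pos: [408.2, -321.5, 214.9]
eef_rot: [-3.142, -0.0, 1.736]
wrist_force: [0.5, 0.1, 0.8]
finger_gap: 28.4
```

Run:
```python
from det import *
shoot('top','t36');shoot('side','s36')
sh(440.6,40,45,3.1)
im=cv2.imread('pics/t36.png')
cv2.imwrite('pics/t36z.png',cv2.resize(im[60:365,160:480],None,fx=2.4,fy=1.95,interpolation=cv2.INTER_CUBIC))
```

```text
t 46.2 pos [ 407.7 -323.1  214.4] yaw 1.7326 gap 28.3 F [0.4 0.1 0.2] -> shift m [0.353  0.0911 0.1695] turn -1.367 dist 402
```

View pics/t36z.png

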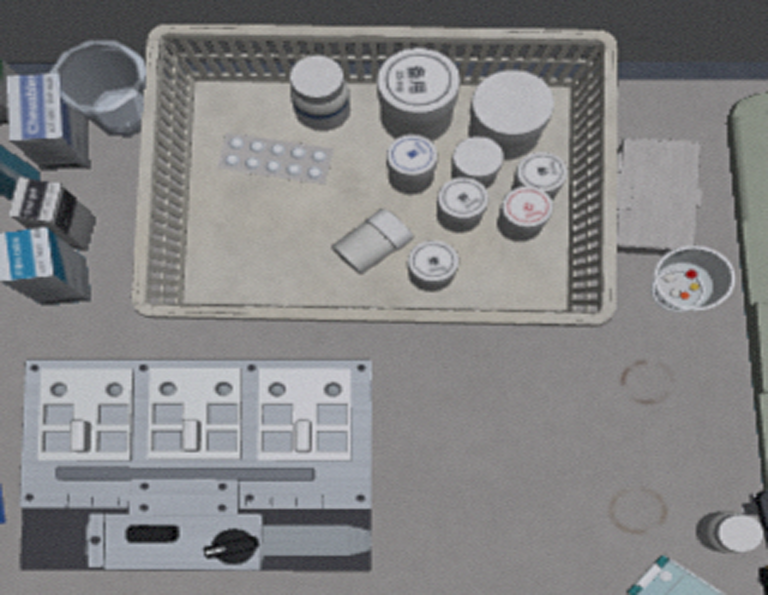

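View pics/s36.png

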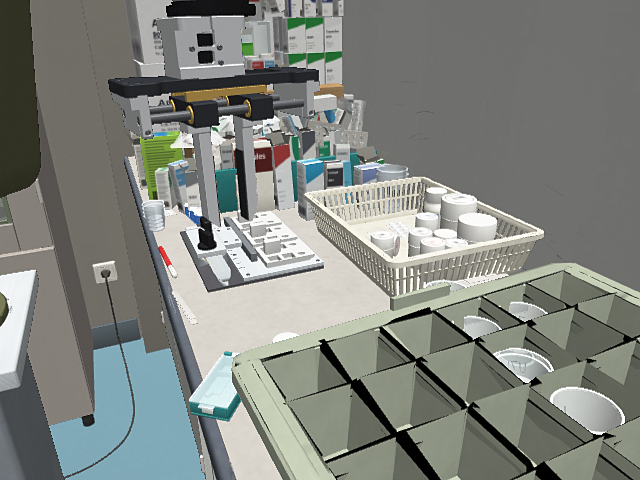

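Run:
```python
from det import *
im=cv2.imread('pics/t36.png')
cv2.imwrite('pics/t36y.png',cv2.resize(im[235:365,160:325],None,fx=4.8,fy=4.6,interpolation=cv2.INTER_CUBIC))
P=sorted(circ(im,(170,245,320,275),(3,6),6));print(np.round(P,1).tolist());print(ray('top',[p[:2] for p in P],24).round(1).tolist())
```

```text
[[184.0, 259.29998779296875, 3.5], [207.3000030517578, 259.5, 3.700000047683716], [229.5, 258.79998779296875, 3.5999999046325684], [252.8000030517578, 259.29998779296875, 3.799999952316284], [275.0, 259.20001220703125, 3.5999999046325684], [298.20001220703125, 259.5, 3.5]]
[[587.7, 180.7, 24.0], [587.6, 136.5, 24.0], [589.0, 94.6, 24.0], [588.2, 50.6, 24.0], [588.7, 8.8, 24.0], [588.3, -34.7, 24.0]]
```

View pics/t36y.png

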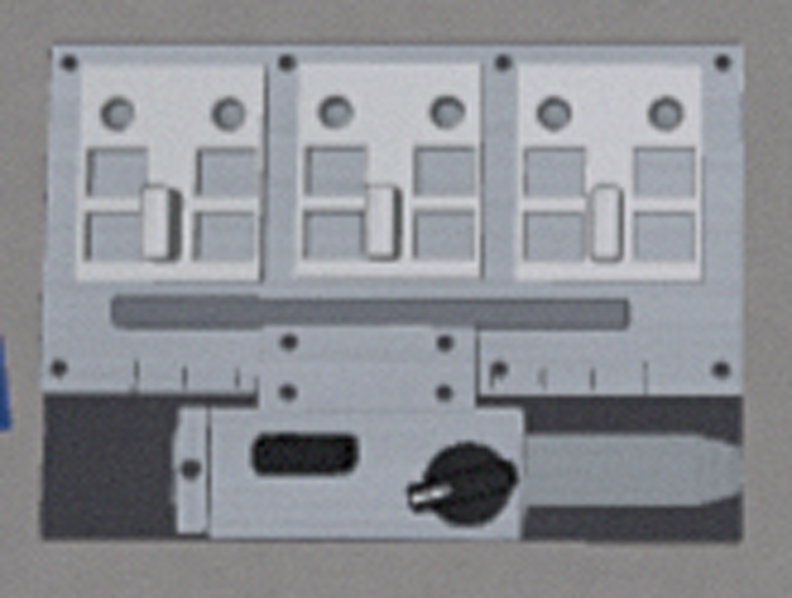

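```bash
python3 -c "
from h import *
print(manip.read_state()['qd'].round(3));print(manip.sign_off())"
```

```text
[ 0.066 -0.036  0.05   0.014  0.001  0.063]
the job is handed in; nothing more can be done
None
```

The jig is ready for the next round and the job is handed in, at about 46 s of the 210 s. No verdict was reported.

- **Jars and tape:** both small jars are in the basket. There was no tape on the middle plate. One jar stood upright when I placed it, but the last picture shows it lying on its side and shifted. It is still well inside the basket.
- **Plates:** all three were present. I gripped each by its rib, lifted it about 9 mm, moved it forward and squared it, then set it over its pins, rather than sliding it along the bed. In the last overhead picture all six holes lie within about 1 mm of their pins, and the plates look square and flat.
- **Carriage:** it slid onto the rail freely and touched the end stop at about 17 N. The last overhead picture shows no gap at the stop.
- **Knob:** it turned clockwise to about 1.4 rad, judged from the tool's angle and the bar still lined up with the open fingers after release.
- **Cup of tablets:** it is still standing and was never touched.

At hand-in the arm was clear of everything, still settling at under 0.07 rad/s. None of my last checks failed or disagreed. I could not measure the height or level of the plates and carriage directly, only judge them from the pictures.

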